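# Press a cork foot onto a cast pot in the cam press

### The arm

A 6-joint arm with a two-finger parallel gripper is mounted at the origin on the work surface. World frame = base frame: x ahead of the robot, y to its left, z up, the work surface at z = 0. Lengths are in m, angles in rad, forces in N, time in s.
With the tool pointing down it reaches from about 0.425 to 0.95 m from the base axis. Payload 3.5 kg.
Tool frame: the origin (TCP) lies at the very end of the fingers, on their centre line; the grasp point (between the pads) lies 19 mm behind it; z points along the fingers, y is the line along which they close (so a half turn about z gives the same grasp; the last joint's range is limited). The gripper opens to 85 mm and grips with 20 to 120 N. Pads are 22 mm wide; open, the fingers measure 114 mm over their backs; the gripper's body (76 mm by 85 mm) begins 54 mm behind the grasp point. The pads swing forward as they close: fully open they stand 13 mm farther back than shut.
Start: joints at [-0.15, 0.286, 1.577, -0, 1.279, -0.15], TCP at [0.675, 0, 0.231] pointing down, gripper open.
Joint ranges: [-2.77, 2.77], [-0.9, 2.22], [0.21, 2.48], [-1.53, 4.67], [0.24, 2.81], [-2.84, 2.84]. Speed limits (rad/s): [2.79, 2.79, 3.14, 3.14, 3.14, 3.14].

### API

Orientations are given as a unit quaternion [x, y, z, w].
In Python, from plant import ctrl gives the robot as it stands.
- The arm moves only by the tool carry_out, never from a script. Its argument "deltas" is one flat list of numbers, 6 for each row, row after row: the shift along the tool's x, y, z in m, then the turn, a rotation vector about the tool's x, y, z in rad. A call has 1 to 5 rows; each row is the pose to reach, as a shift and turn from the pose commanded when the call began, along the tool's axes at that moment; what a row does not reach only later rows make up. A row lasts 1/8 s, in which the tool goes at most 62.5 mm and 10.7 degrees, less where a joint would pass 70% of its speed; a pose out of reach is approached as far as the arm can. A call with a gripper value outside its range is refused whole. "grip" is the opening in per cent of the stroke, from 0 (shut) to 100 (fully open), set as the call begins (left out, the last holds). The fingers move at their own pace and stop on an object; "grip_force" is the grip in N (left out, the last holds). Time passes only in rows, so rows that repeat a pose let the fingers close. It gives the time, the measured TCP pose, the force, the opening and the grip force at its end, in the units of the state.
- ctrl.get_state(): the state, without advancing time (a new reading comes with each control period).
- ctrl.read_camera(name): name is "scene" or "side" or "wrist"; returns (picture, depth): 400x640x3 uint8, red, green, blue; 400x640 float32, m along the optical axis (not along the pixel's ray), 0 where there is no reading.
- ctrl.camera_model(name): a dict with "intrinsics" (3x3 intrinsics, pixels), "extrinsics" (4x4, takes a point from world to camera coordinates); the wrist camera has in their place "hand_eye" (4x4, takes a point from camera to tool coordinates, whose origin is the TCP and whose axes are the flange's). Camera axes: x right, y down, z forward; pixel columns grow to the right and rows downward; lengths in m; the calibration is good to about 2 mm. A picture is of the moment at which its call begins: read the wrist's pose just before it. camera_model takes no time and is no camera call.
- ctrl.sign_off(): hands the job in; it is judged then, once.
Trained networks look in the newest picture that a camera, given by its name, has taken for a name from the list of things; names that differ only in an ending like _2 or _b are one class to them, and where a whole thing is asked for, a point or a joint stands for the part that bears it (a point fixed in the world has none). Each returns a list of dicts, best first, with "score" (0 to 1); they miss things now and then, are a little off and sometimes report something else, mostly with a low value. They report only what shows in the picture. A call takes as long as a camera call. They do not tell look-alikes from the thing itself.
- ctrl.find_in(camera, query): "uv" ([column, row] in pixels, amid what is visible of it).
The state is a dict: "time": time; "qpos": joint angles; "dq": joint speeds; "joint_efforts": joint torques, N m; "eef_pos": TCP position; "tcp_rot": TCP orientation; "contact_force": force on the tool from outside, world axes, zero at the start; "wrist_torque": the same for the moment, N m; "opening": opening from 0.0 (shut) to 1.0 (fully open); "finger_force": force on a finger pad.
Only numpy, scipy, OpenCV 4.12 (cv2) and the standard library are available. Lean on these libraries where they do the work, as an engineer would, in place of code of your own. Each camera call takes 0.05 s, during which the arm holds its last target. There are 200 camera calls.

### The job

The square pot's self-adhesive cork foot has just been laid on its underside and needs pressing: turn the pot over so it stands mouth-down, set it on the bed of the cam press and slide it fully home between the guides against the back stop, under the raised pressure foot. Then swing the press lever down to the cam's highest point, which is where the lever is level (short of it or past it the pressure eases), and finish while still holding it there, because the lever springs back up when let go. Leave the other things on the table where they are.

Things in the scene. Friction and masses are not known exactly. Their poses are not given: they have to be found in the camera images.
- pot_mid (a point): Loose square pot of grey concrete, about 120 g: 52 x 52 mm outside, 52 mm high with its cork, straight sides, walls 5 mm; a 42 x 42 x 3 mm cork pad is on its underside. It starts mouth-up on the table at any yaw. The point is its centre, 26 mm from either end; z points out of the mouth, x and y are square to its sides. (The round pot is not the one.)
- bed_home (a point): Bench cam press, green cast iron, bolted to the table at a varying place and yaw. Point: top of its bed plate (14 mm above the table) under the pressure foot; the centre of the pot's mouth comes here. z up; x points from the open front (robot side) to the column at the back. The bed runs from 170 mm in front of the point to 110 mm behind it, 65 mm to either side.
- bed_mouth (a point): Point on the bed's top, 110 mm in front of bed_home (same axes), free of guides and clear of the head: a good place to set the pot down. From 77 to 28 mm in front of bed_home two side guides, 8 mm high, narrow from 88 to 58 mm apart, then run on 58 mm apart up to the back stop, 26.5 mm behind bed_home and 12 mm high.
- head (a point): Front of the press's head, on its middle line, 20 mm in front of bed_home and 187 mm above the table; same axes. The head stands from 100 to 222 mm above the table and is 52 mm wide; its round eccentric stands out 26 mm farther to the front. The pot cannot be let in from above: it has to be slid in from the front.
- axle (a point): Centre of the lever's hub, on the axis of the cam shaft: 187 mm above the table, 100 mm to the press's right (its -y) of the ram line. Axes as bed_home: the shaft runs along y and the lever swings in the x-z plane.
- knob (a point): Centre of the black ball knob, 32 mm in diameter, at the end of the lever (a round steel bar 12 mm thick), 155 mm from the axle point. At rest the lever points to the front and 60 degrees up (knob 77 mm in front of the axle and 134 mm above it); when level the knob is at the axle's height, 155 mm straight in front of it.
- lever (a joint): Lever angle in rad: 0 at rest (60 degrees above level), growing as the lever swings forward and down; 1.05 when level, where the cam has its highest lift; its stop is at 1.35, past the highest point. A return spring drives it back to 0: about 7 N at the knob when level.
- foot: The press's pressure foot, a 46 mm square plate with a rubber face, over bed_home; origin on the table under it. Its face hangs 59 mm above the bed while the lever is up and comes down 10 mm as the lever comes level. It is sprung (4 N/mm) and then pushes some 14 N on the pot.
- round_pot: Bystander: round tapered concrete pot, 64 mm across the mouth, 55 mm high, mouth-up; origin at the centre of its underside.
- dish: Bystander: white shallow dish, 110 mm across, 18 mm high; origin at the centre of its underside.
- pencil_tub: Bystander: white tub of pencils, 84 mm across and about 155 mm high with the pencils; origin at the centre of its underside.
- bead_box: Bystander: clear divided bead box, 120 x 90 x 28 mm; origin at the centre of its underside.
Mind the look-alikes: they are no part of the job. What is shaped like the part that bears pot_mid but blue is not meant.

How it is judged:
On the way, in this order (a step that is already met when the one before it is completed fails the run):
1. the pot is turned mouth-down (within 10 degrees) (angle between pot_mid's own z axis and vertical above 2.96 rad), for 0.2 s.
2. the pot stands mouth-down, home under the pressure foot, with the lever still up (angle between pot_mid's own z axis and vertical above 3.04 rad and horizontal distance between pot_mid and bed_home below 0.006 m and z of pot_mid in the frame of bed_home below 0.03 m and value of joint lever below 0.3 rad), for 0.2 s.
At the end, for the whole second after the job is handed in: The pot stands mouth-down flat on the bed within 6 mm of home; the robot holds the lever, at rest, within 0.12 rad (7 degrees) of level (1.05), and the foot presses on the pot with more than 5 N (angle between pot_mid's own z axis and vertical above 3.04 rad and horizontal distance between pot_mid and bed_home below 0.006 m and z of pot_mid in the frame of bed_home below 0.03 m and value of joint lever between 0.93 and 1.17 rad and velocity of joint lever between -0.1 and 0.1 rad/s and contact force between foot and anything else above 5 N and contact force between any of the fingers, the arm and lever above 1 N); the arm keeps its last pose, push and grip.
It fails at once if a bystander is displaced by more than 20 mm (distance of any of round_pot, dish, pencil_tub, bead_box from where it was at the start of the episode above 0.02 m).
It also fails if it takes over 72 s, if anything falls off the work surface, if the arm or the gripper's body presses on something with over 40 N, if the wrist force passes 120 N, or if a joint passes its speed limit or range.

## Working session

There is one attempt and no reset: what is moved stays moved. The work goes in short steps, Python scripts to look and compute and a tool call to move; the robot and the scene stay as the last step left them, time stands still between calls to the robot, and variables do not carry over. Pictures are saved under pics/ and viewed, at most 10 in all, crops included, and the job is handed in when it is done.

Besides the shell and the picture viewer there is one more tool, called after "Emit:" by a JSON object that holds its "name" and its "arguments", one argument or row to a line. carry_out: Moves the arm, as the interface text tells. Its arguments: {"type":"object","properties":{"deltas":{"type":"array"},"grip":{"type":"number"},"grip_force":{"type":"number"}},"required":["deltas"]}

```bash
ls; mkdir -p pics; cat > h.py <<'E'
import numpy as np, cv2
from scipy.spatial.transform import Rotation as R
from plant import ctrl
def cam(n):
    s=ctrl.get_state(); rgb,d=ctrl.read_camera(n); m=ctrl.camera_model(n); K=np.array(m["intrinsics"])
    if "extrinsics" in m: T=np.linalg.inv(np.array(m["extrinsics"]))
    else:
        W=np.eye(4); W[:3,:3]=R.from_quat(s["tcp_rot"]).as_matrix(); W[:3,3]=s["eef_pos"]; T=W@np.array(m["hand_eye"])
    v,u=np.mgrid[:400,:640]; P=np.stack([(u-K[0,2])/K[0,0]*d,(v-K[1,2])/K[1,1]*d,d],-1)
    P=P@T[:3,:3].T+T[:3,3]; P[d==0]=np.nan
    return rgb,P,K,T
def proj(p,K,T):
    q=np.linalg.inv(T)@np.r_[p,1]; q=K@q[:3]; return q[:2]/q[2]
E
python3 - <<'E'
from h import *
ims=[]
for n in ["scene","side"]:
    rgb,P,K,T=cam(n); cv2.imwrite(f"pics/{n}0.png",rgb[...,::-1]); np.save(n+"P.npy",P)
    print(n,T[:3,3].round(3))
    for q in ["pot_mid","head","axle","knob","bed_home","bed_mouth","round_pot","dish","pencil_tub","bead_box"]:
        for r in ctrl.find_in(n,q)[:3]:
            u,v=np.round(r["uv"]).astype(int); print(q,round(r["score"],2),u,v,P[v,u].round(3))
print(ctrl.get_state())
E
```

```text
pics
scene [1.051 0.552 1.485]
pot_mid 0.85 400 277 [0.499 0.363 0.024]
pot_mid 0.57 369 262 [0.536 0.243 0.01 ]
head 0.58 280 207 [ 0.662 -0.118  0.115]
axle 0.87 281 207 [ 0.725 -0.002  0.348]
bed_home 0.87 284 206 [0.716 0.001 0.347]
bed_mouth 0.63 279 206 [ 0.664 -0.12   0.123]
dish 0.84 311 260 [0.692 0.088 0.01 ]
dish 0.68 279 206 [ 0.664 -0.12   0.123]
pencil_tub 0.61 329 310 [0.77  0.272 0.007]
bead_box 0.92 298 129 [ 0.306 -0.433  0.003]
side [0.316 0.96  0.966]
pot_mid 0.89 296 296 [0.542 0.221 0.006]
pot_mid 0.56 286 335 [0.534 0.356 0.007]
head 0.85 303 213 [ 0.618 -0.155  0.01 ]
axle 0.64 302 207 [ 0.609 -0.108  0.077]
knob 0.94 311 168 [ 0.595 -0.185  0.194]
bed_home 0.89 303 209 [ 0.621 -0.167  0.019]
bed_mouth 0.94 303 210 [ 0.62  -0.161  0.019]
dish 0.79 260 256 [0.703 0.086 0.003]
pencil_tub 0.57 209 288 [0.803 0.258 0.014]
bead_box 0.72 390 181 [ 0.318 -0.429  0.018]
{'time': 1.1, 'qpos': array([-1.49980928e-01,  2.86301324e-01,  1.57665394e+00, -1.07617686e-05,
        1.27860512e+00, -1.49988812e-01]), 'dq': array([ 0.0003388 , -0.00062463, -0.00157104,  0.0002394 ,  0.00096227,
       -0.00109907]), 'joint_efforts': array([-5.62169826e-04, -4.05968034e+01, -2.92943573e+01, -1.81103542e-04,
        5.78573854e-04, -1.28186826e-06]), 'eef_pos': array([6.75004118e-01, 3.92459636e-05, 2.31348962e-01]), 'tcp_rot': array([7.07102898e-01, 7.07110664e-01, 5.42898533e-06, 1.60439226e-05]), 'contact_force': array([ 0.20158579, -0.84143205,  0.50615489]), 'wrist_torque': array([-0.01200248, -0.01152828, -0.03209872]), 'finger_force': 0.0, 'opening': 1.0005904519285314}
```

View pictures.

View pics/scene0.png

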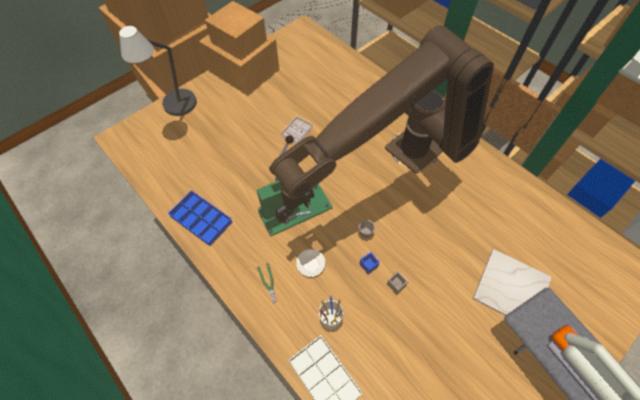

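View pics/side0.png

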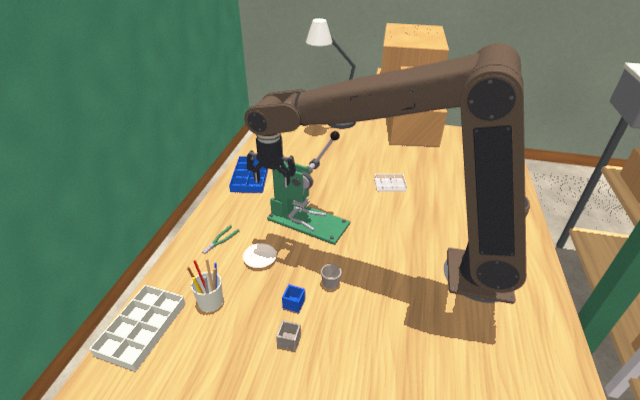

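```bash
python3 - <<'E'
from h import *
S=np.load("sceneP.npy");D=np.load("sideP.npy")
ims={n:cv2.imread(f"pics/{n}0.png") for n in("scene","side")}
for n,P,(u,v) in [("scene",S,(398,283)),("side",D,(288,337))]:
    Q=P[v-20:v+20,u-20:u+20].reshape(-1,3); 
    q=Q[(Q[:,2]>.042)&(Q[:,2]<.07)]
    r=cv2.minAreaRect(q[:,:2].astype(np.float32)*1000); print(n,len(q),r,q[:,2].max())
    for a in (.0,):
        pass
for n,P in [("scene",S),("side",D)]:
    im=ims[n].astype(int); g=(im[...,1]>im[...,2]*1.3)&(im[...,1]>im[...,0]*1.1)
    for lo,hi in [(.006,.02),(.06,.25)]:
        m=g&(P[...,2]>lo)&(P[...,2]<hi)&(P[...,0]>.4)&(P[...,0]<1)&(abs(P[...,1]+.12)<.2)
        q=P[m]; r=cv2.minAreaRect(q[:,:2].astype(np.float32)*1000); print(n,lo,len(q),r); print(cv2.boxPoints(r).round())
        print(np.percentile(q,[1,50,99],axis=0).round(3))
# round pot
for n,P,(u,v) in [("scene",S,(367,228)),("side",D,(331,277))]:
    Q=P[v-14:v+14,u-14:u+14].reshape(-1,3);q=Q[(Q[:,2]>.04)&(Q[:,2]<.07)];print(n,"round",q.mean(0))
E
```

```text
scene 106 ((522.1580200195312, 335.645263671875), (118.59953308105469, 55.7859001159668), 87.60591888427734) 0.0601833067591655
side 214 ((522.5835571289062, 366.4363708496094), (54.44969940185547, 53.336456298828125), 88.5505599975586) 0.055540137063918804
scene 0.006 635 ((678.0317993164062, -84.52018737792969), (467.2307434082031, 206.5015869140625), 14.417537689208984)
[[ 426.  -43.]
 [ 477. -243.]
 [ 930. -126.]
 [ 879.   74.]]
[[ 0.457 -0.162  0.008]
 [ 0.553 -0.083  0.015]
 [ 0.878  0.061  0.02 ]]
scene 0.06 262 ((651.89892578125, -101.3001708984375), (98.6430892944336, 212.52183532714844), 38.03032684326172)
[[ 548.  -48.]
 [ 679. -215.]
 [ 756. -155.]
 [ 625.   13.]]
[[ 0.63  -0.183  0.074]
 [ 0.689 -0.143  0.222]
 [ 0.731 -0.113  0.232]]
side 0.006 1385 ((671.7215576171875, -79.49612426757812), (476.1024169921875, 204.349365234375), 14.179083824157715)
[[ 416.  -39.]
 [ 466. -237.]
 [ 928. -120.]
 [ 877.   78.]]
[[ 0.451 -0.183  0.007]
 [ 0.559 -0.098  0.014]
 [ 0.874  0.062  0.019]]
side 0.06 917 ((662.6196899414062, -135.71307373046875), (56.72362518310547, 133.34718322753906), 81.72547149658203)
[[ 593. -154.]
 [ 725. -173.]
 [ 733. -117.]
 [ 601.  -98.]]
[[ 0.599 -0.158  0.063]
 [ 0.664 -0.124  0.139]
 [ 0.724 -0.102  0.223]]
scene round [0.4513337  0.14430446 0.05265655]
side round [0.4533962  0.14346884 0.05017673]
```

```bash
cat >> h.py <<'E'
def pose(e,az,p,s=-1):
    """tool elevation e (deg, 90=down, 45=pointing outward/down), azimuth az deg, grasp-point p; returns R,TCP. s: sign of tool y"""
    e,a=np.radians([e,az]); h=np.array([np.cos(a),np.sin(a),0])
    z=np.cos(e)*h-np.array([0,0,np.sin(e)]); y=s*np.array([-np.sin(a),np.cos(a),0]); x=np.cross(y,z)
    return np.stack([x,y,z],1), np.array(p,float)+.019*z
def deltas(R0,p0,R1,p1,shift=62.5e-3,ang=10.5):
    """relative delta from commanded pose 0 to pose 1 plus row count"""
    t=R0.T@(p1-p0); w=R.from_matrix(R0.T@R1).as_rotvec()
    n=int(np.ceil(max(np.linalg.norm(t)/shift,np.degrees(np.linalg.norm(w))/ang)-1e-3))
    return t,w,n
def apply(R0,p0,d):
    d=np.array(d); return R0@R.from_rotvec(d[3:]).as_matrix(), p0+R0@d[:3]
def plan(wps,R0=None,p0=None):
    """chain of waypoints (R,p); prints rounded calls, chained on the rounded command"""
    if R0 is None:
        s=ctrl.get_state(); R0=R.from_quat(s["tcp_rot"]).as_matrix(); p0=s["eef_pos"]
    for R1,p1 in wps:
        t,w,n=deltas(R0,p0,R1,p1); k=max(1,int(np.ceil(n/5)))
        for i in range(k):
            t,w,_=deltas(R0,p0,R1,p1); f=1/(k-i)
            t1=t*f; w1=w*f; d=np.round(np.r_[t1,w1],3)
            m=max(1,min(5,int(np.ceil(n/k))))
            print("call",m,"rows; final:",d.tolist()," rows:",[(np.round(d*j/m,3)+0).tolist() for j in range(1,m)])
            R0,p0=apply(R0,p0,d)
        print("  ->",p0.round(3))
    return R0,p0
E
python3 - <<'E'
from h import *
print(np.array(ctrl.camera_model("wrist")["hand_eye"]).round(3))
S=np.load("sceneP.npy");D=np.load("sideP.npy")
for P in (S,D):
    q=P.reshape(-1,3); q=q[(abs(q[:,0]-.5225)<.045)&(abs(q[:,1]-.366)<.045)&(q[:,2]>.044)&(q[:,2]<.06)]
    print(len(q),cv2.minAreaRect(q[:,:2].astype(np.float32)*1000))
R1,p1=pose(90,0,[.5225,.366,.25]); plan([(R1,p1)])
R0,p0=R1,p1
E
```

```text
[[ 0.001 -0.966 -0.258  0.066]
 [ 1.     0.001 -0.     0.001]
 [ 0.    -0.258  0.966 -0.142]
 [ 0.     0.     0.     1.   ]]
96 ((523.28466796875, 369.0814208984375), (52.03071594238281, 55.71965789794922), 88.57950592041016)
195 ((522.7479858398438, 366.4082336425781), (54.511085510253906, 52.904850006103516), 88.70219421386719)
call 5 rows; final: [0.183, -0.076, 0.0, 0.0, -0.0, 0.785]  rows: [[0.037, -0.015, 0.0, 0.0, 0.0, 0.157], [0.073, -0.03, 0.0, 0.0, 0.0, 0.314], [0.11, -0.046, 0.0, 0.0, 0.0, 0.471], [0.146, -0.061, 0.0, 0.0, 0.0, 0.628]]
call 5 rows; final: [0.075, -0.183, 0.0, 0.0, -0.0, 0.786]  rows: [[0.015, -0.037, 0.0, 0.0, 0.0, 0.157], [0.03, -0.073, 0.0, 0.0, 0.0, 0.314], [0.045, -0.11, 0.0, 0.0, 0.0, 0.472], [0.06, -0.146, 0.0, 0.0, 0.0, 0.629]]
  -> [0.523 0.365 0.231]
```

Emit:
{"name": "carry_out", "arguments": {
  "deltas": [0.037,-0.015,0,0,0,0.157,0.073,-0.03,0,0,0,0.314,0.11,-0.046,0,0,0,0.471,0.146,-0.061,0,0,0,0.628,0.183,-0.076,0,0,0,0.785],
  "grip": 100
}}

```text
time: 1.72
eef_pos: [0.5984, 0.1841, 0.2315]
tcp_rot: [0.925, 0.38, 0.0, 0.0]
contact_force: [0.1, -0.3, 0.4]
opening: 1.003
finger_force: 0.0
```

Emit:
{"name": "carry_out", "arguments": {
  "deltas": [0.015,-0.037,0,0,0,0.157,0.03,-0.073,0,0,0,0.314,0.045,-0.11,0,0,0,0.472,0.06,-0.146,0,0,0,0.629,0.075,-0.183,0,0,0,0.786]
}}

```text
time: 2.35
eef_pos: [0.522, 0.3666, 0.2315]
tcp_rot: [1.0, -0.003, 0.0, -0.0]
contact_force: [0.2, 0.5, 1.1]
opening: 0.999
finger_force: 0.0
```

```bash
python3 - <<'E'
from h import *
s=ctrl.get_state(); print(s["time"],s["qpos"].round(3),s["eef_pos"].round(4),s["tcp_rot"].round(3))
allq=[]
for n in ["scene","side"]:
    rgb,P,K,T=cam(n); cv2.imwrite(f"pics/{n}1.png",rgb[...,::-1]); np.save(n+"P1.npy",P)
    im=rgb.astype(int); g=(im[...,1]>im[...,0]*1.3)&(im[...,1]>im[...,2]*1.1)
    m=g&(P[...,2]>.005)&(P[...,2]<.024)&(P[...,0]>.4)&(P[...,0]<.82)&(P[...,1]<.03)&(P[...,1]>-.3)
    c,l,st,_=cv2.connectedComponentsWithStats(m.astype(np.uint8)); k=1+np.argmax(st[1:,4]); q=P[(l==k)]
    r=cv2.minAreaRect(q[:,:2].astype(np.float32)*1000); print(n,len(q),r,cv2.boxPoints(r).round().tolist(),np.median(q[:,2]))
    for qn in ["knob","axle","head","bed_home","bed_mouth"]:
        for x in ctrl.find_in(n,qn)[:2]:
            u,v=np.round(x["uv"]).astype(int); print(qn,round(x["score"],2),u,v,P[v,u].round(3))
rgb=cv2.imread("pics/side1.png")[100:300,180:440]; cv2.imwrite("pics/side1c.png",cv2.resize(rgb,None,fx=3,fy=3,interpolation=2))
E
```

```text
2.35 [ 0.453  0.206  1.673 -0.     1.262  2.03 ] [0.522  0.3666 0.2315] [ 1.    -0.003  0.    -0.   ]
scene 902 ((593.6151123046875, -119.23966979980469), (125.9148178100586, 272.70245361328125), 75.6204605102539) [[446.0, -146.0], [710.0, -214.0], [741.0, -92.0], [477.0, -24.0]] 0.015963830070971574
knob 0.6 278 165 [ 0.504 -0.338  0.006]
axle 0.56 286 201 [ 0.636 -0.109  0.142]
axle 0.51 299 127 [ 0.304 -0.428  0.02 ]
head 0.73 287 200 [ 0.632 -0.108  0.146]
bed_home 0.72 283 203 [ 0.649 -0.111  0.14 ]
bed_mouth 0.91 287 202 [ 0.633 -0.108  0.132]
bed_mouth 0.34 402 280 [0.502 0.375 0.022]
side 725 ((521.7774658203125, -102.648193359375), (131.2449493408203, 139.30775451660156), 73.71210479736328) [[437.0, -146.0], [570.0, -185.0], [607.0, -59.0], [473.0, -20.0]] 0.013572220691522197
knob 0.71 326 229 [ 0.514 -0.078  0.018]
knob 0.44 332 139 [ 0.528 -0.209  0.306]
axle 0.9 327 222 [ 0.519 -0.119  0.015]
head 0.96 327 229 [ 0.511 -0.081  0.016]
bed_home 0.9 326 229 [ 0.514 -0.078  0.018]
bed_mouth 0.68 330 226 [ 0.505 -0.103  0.013]
bed_mouth 0.49 333 139 [ 0.523 -0.2    0.311]
```

View pics/side1c.png

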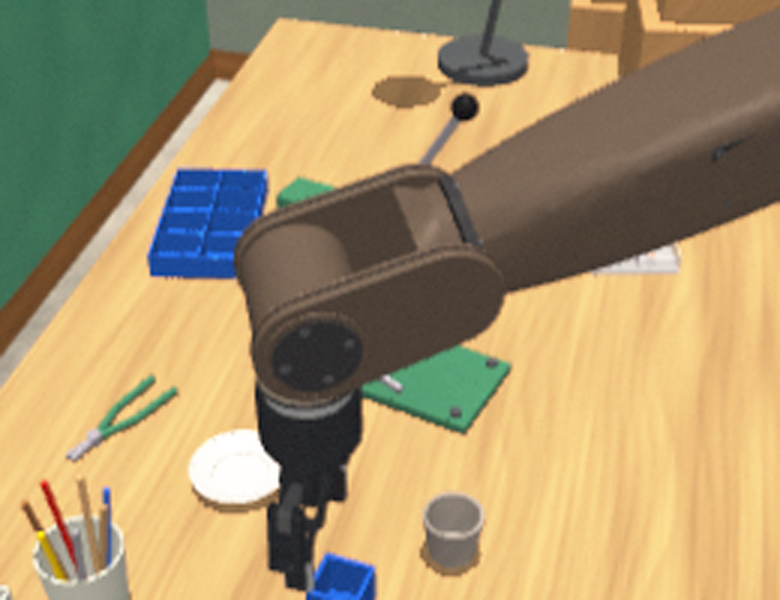

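```bash
cat >plan1.py <<'E'
from h import *
g=np.array([.5228+.004,.3665,.032]); az=-1.4
Rg,pg=pose(125,az,g)
A=(Rg,pg-.1*Rg[:,2]); B=(Rg,pg)
C=(Rg,pg+[0,0,.09])
D=pose(35,az,[g[0],g[1],.12])
E_=pose(35,az,[g[0],g[1],.031])
plan([A,B,C,D,E_])
E
python3 plan1.py
```

```text
call 4 rows; final: [0.05, -0.001, 0.133, 0.007, -0.611, 0.023]  rows: [[0.012, 0.0, 0.033, 0.002, -0.153, 0.006], [0.025, 0.0, 0.066, 0.004, -0.306, 0.012], [0.038, -0.001, 0.1, 0.005, -0.458, 0.017]]
  -> [0.573 0.366 0.098]
call 2 rows; final: [0.0, 0.0, 0.1, 0.0, 0.0, -0.0]  rows: [[0.0, 0.0, 0.05, 0.0, 0.0, 0.0]]
  -> [0.516 0.367 0.016]
call 2 rows; final: [-0.051, 0.0, -0.074, 0.0, 0.0, -0.0]  rows: [[-0.026, 0.0, -0.037, 0.0, 0.0, 0.0]]
  -> [0.516 0.367 0.106]
call 5 rows; final: [0.01, 0.0, -0.009, 0.0, 0.785, -0.0]  rows: [[0.002, 0.0, -0.002, 0.0, 0.157, 0.0], [0.004, 0.0, -0.004, 0.0, 0.314, 0.0], [0.006, 0.0, -0.005, 0.0, 0.471, 0.0], [0.008, 0.0, -0.007, 0.0, 0.628, 0.0]]
call 5 rows; final: [0.013, 0.0, 0.001, 0.0, 0.786, -0.0]  rows: [[0.003, 0.0, 0.0, 0.0, 0.157, 0.0], [0.005, 0.0, 0.0, 0.0, 0.314, 0.0], [0.008, 0.0, 0.001, 0.0, 0.472, 0.0], [0.01, 0.0, 0.001, 0.0, 0.629, 0.0]]
  -> [0.543 0.366 0.109]
call 2 rows; final: [-0.073, 0.0, 0.051, 0.0, -0.0, 0.0]  rows: [[-0.036, 0.0, 0.026, 0.0, 0.0, 0.0]]
  -> [0.542 0.366 0.02 ]
```

Emit:
{"name": "carry_out", "arguments": {
  "deltas": [0.012,0,0.033,0.002,-0.153,0.006,0.025,0,0.066,0.004,-0.306,0.012,0.038,-0.001,0.1,0.005,-0.458,0.017,0.05,-0.001,0.133,0.007,-0.611,0.023,0.05,-0.001,0.133,0.007,-0.611,0.023]
}}

```text
time: 3.58
eef_pos: [0.5705, 0.3634, 0.0873]
tcp_rot: [0.951, -0.014, -0.308, -0.001]
contact_force: [-0.8, 0.2, -1.0]
opening: 1.003
finger_force: 0.0
```

Emit:
{"name": "carry_out", "arguments": {
  "deltas": [0,0,0.035,0,0,0,0,0,0.07,0,0,0,0,0,0.1,0,0,0,0,0,0.1,0,0,0]
}}

```text
time: 4.08
eef_pos: [0.5133, 0.3679, 0.0173]
tcp_rot: [0.954, -0.011, -0.301, -0.003]
contact_force: [0.4, -0.3, -0.6]
opening: 0.998
finger_force: 0.0
```

```bash
python3 - <<'E'
from h import *
s=ctrl.get_state(); print(s["time"],s["qpos"].round(3),s["eef_pos"].round(4),s["contact_force"])
rgb,P,K,T=cam("wrist"); cv2.imwrite("pics/w1.png",rgb[...,::-1])
E
```

```text
4.075 [0.373 0.72  1.476 0.222 1.521 1.889] [0.5133 0.3679 0.0173] [ 0.42586378 -0.25734136 -0.60557672]
```

View pics/w1.png

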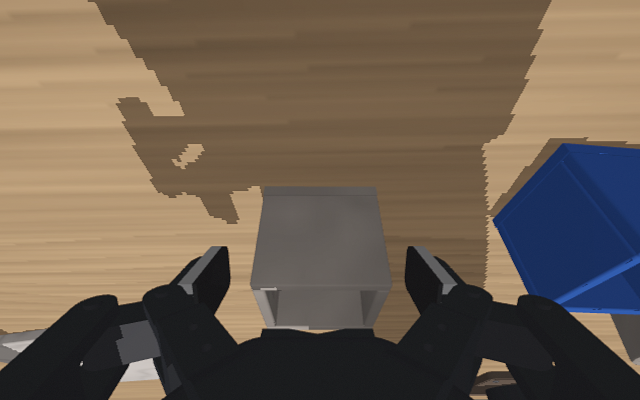

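Emit:
{"name": "carry_out", "arguments": {
  "deltas": [0,0,0,0,0,0,0,0,0,0,0,0,0,0,0,0,0,0,0,0,0,0,0,0,0,0,0,0,0,0],
  "grip": 40,
  "grip_force": 50
}}

```text
time: 4.75
eef_pos: [0.5174, 0.3681, 0.0187]
tcp_rot: [0.954, -0.011, -0.299, -0.004]
contact_force: [3.5, -0.2, 5.8]
opening: 0.604
finger_force: 53.1
```

Emit:
{"name": "carry_out", "arguments": {
  "deltas": [-0.017,0,-0.025,0,0,0,-0.034,0,-0.05,0,0,0,-0.051,0,-0.074,0,0,0,-0.051,0,-0.074,0,0,0]
}}

```text
time: 5.25
eef_pos: [0.5175, 0.3684, 0.1085]
tcp_rot: [0.954, -0.011, -0.298, -0.005]
contact_force: [-0.4, 0.2, -1.2]
opening: 0.599
finger_force: 52.5
```

Emit:
{"name": "carry_out", "arguments": {
  "deltas": [0.002,0,-0.002,0,0.157,0,0.004,0,-0.004,0,0.314,0,0.006,0,-0.005,0,0.471,0,0.008,0,-0.007,0,0.628,0,0.01,0,-0.009,0,0.785,0]
}}

```text
time: 5.88
eef_pos: [0.5283, 0.367, 0.106]
tcp_rot: [0.996, -0.012, 0.088, 0.002]
contact_force: [-0.4, -0.8, -1.8]
opening: 0.599
finger_force: 52.4
```

Emit:
{"name": "carry_out", "arguments": {
  "deltas": [0.003,0,0,0,0.157,0,0.005,0,0,0,0.314,0,0.008,0,0.001,0,0.472,0,0.01,0,0.001,0,0.629,0,0.013,0,0.001,0,0.786,0]
}}

```text
time: 6.5
eef_pos: [0.5595, 0.3409, 0.1646]
tcp_rot: [0.923, 0.022, 0.384, -0.007]
contact_force: [0.6, 0.1, -1.7]
opening: 0.605
finger_force: 52.7
```

Emit:
{"name": "carry_out", "arguments": {
  "deltas": [-0.02,0,0.014,0,0,0,-0.04,0,0.028,0,0,0,-0.056,0,0.04,0,0,0,-0.065,0,0.046,0,0,0,-0.065,0,0.046,0,0,0]
}}

```text
time: 7.12
eef_pos: [0.557, 0.3313, 0.1141]
tcp_rot: [0.933, 0.031, 0.359, -0.013]
contact_force: [0.0, -0.1, -0.7]
opening: 0.603
finger_force: 52.7
```

```bash
python3 - <<'E'
from h import *
s=ctrl.get_state(); print(s["time"],s["qpos"].round(3),s["eef_pos"].round(4),s["contact_force"],R.from_quat(s["tcp_rot"]).as_matrix().round(3).tolist())
rgb,P,K,T=cam("side"); cv2.imwrite("pics/s2.png",cv2.resize(rgb[220:400,180:440,::-1],None,fx=3,fy=3))
E
```

```text
7.125 [ 0.485  0.148  2.111 -0.974  0.334  2.838] [0.557  0.3313 0.1141] [ 0.02922956 -0.12976832 -0.7471281 ] [[0.741, 0.066, 0.669], [0.048, -0.998, 0.046], [0.67, -0.002, -0.742]]
```

View pics/s2.png

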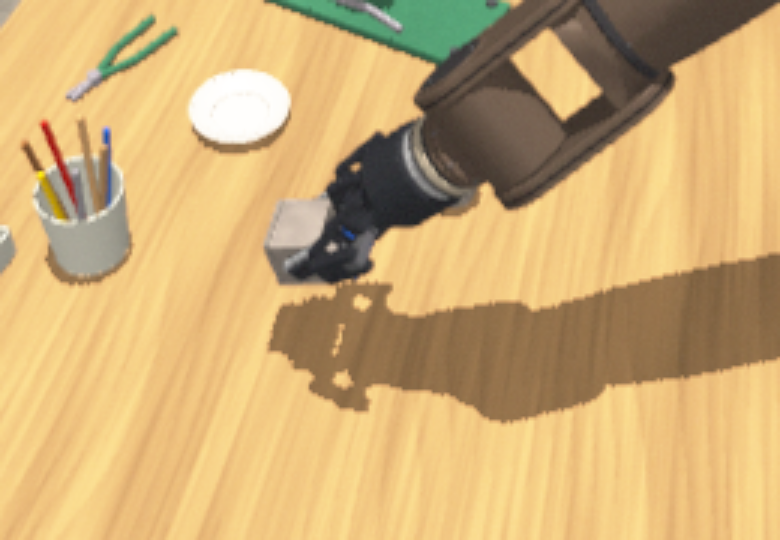

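```bash
cat > kin.py <<'E'
from h import *
from scipy.optimize import least_squares
data=[([-.15,.2863,1.5767,0,1.2786,-.15],[.675,0,.2313],[.7071,.7071,0,0]),
([.453,.206,1.673,0,1.262,2.03],[.522,.3666,.2315],[1,-.003,0,0]),
([.373,.72,1.476,.222,1.521,1.889],[.5133,.3679,.0173],[.954,-.011,-.301,-.003]),
([.485,.148,2.111,-.974,.334,2.838],[.557,.3313,.1141],[.933,.031,.359,-.013])]
LIM=np.array([[-2.77,2.77],[-.9,2.22],[.21,2.48],[-1.53,4.67],[.24,2.81],[-2.84,2.84]])
def fk(q,k):
    h,L1,L2,Lt,d,o=k
    e=lambda a,t:R.from_euler(a,t).as_matrix()
    A=e('z',q[0]); B=A@e('y',q[1]); C=B@e('y',q[2]); 
    p=A@[0,d,h]+B@[0,0,L1]+C@[o,0,L2]
    W=C@e('z',SG[0]*q[3])@e('y',q[4])
    M=W@e('z',SG[1]*q[5]); 
    return M@R0,p+Lt*W[:,2]
SG=[1,1]; R0=np.eye(3)
# start: tool x=+Y, y=+X at q6=-.15
def res(k): return np.concatenate([fk(q,k)[1]-np.array(p) for q,p,_ in data])
if __name__=="__main__":
    for SG in ([1,1],[-1,1],[1,-1],[-1,-1]):
        s=least_squares(res,[.2,.45,.55,.3,.1,0]); R0=np.eye(3)
        R0s=[fk(q,s.x)[0].T@R.from_quat(r).as_matrix() for q,_,r in data]
        print(SG,s.x.round(4),s.cost,np.abs(s.fun).max()); print([np.round(R.from_matrix(x).as_rotvec(),2).tolist() for x in R0s])
E
python3 kin.py
```

```text
[1, 1] [0.2401 0.4433 0.5723 0.2494 0.1009 0.0206] 1.0418849553996639e-07 0.0002618508327320024
[[-0.0, -0.0, 1.57], [0.0, -0.0, 1.57], [0.0, 0.0, 1.57], [0.0, 0.0, 1.57]]
[-1, 1] [ 0.1914  0.1757  0.5819  0.0806  0.0967 -0.1499] 0.009953037814499358 0.06382137286131306
[[-0.0, -0.0, 1.57], [0.0, -0.0, 1.57], [0.44, 0.22, 1.57], [-0.49, 0.26, -0.32]]
[1, -1] [0.2401 0.4433 0.5723 0.2494 0.1009 0.0206] 1.0418849553996639e-07 0.0002618508327320024
[[-0.0, -0.0, 1.27], [-0.0, -0.0, -0.65], [0.0, -0.0, -0.93], [0.0, 0.0, 0.96]]
[-1, -1] [ 0.1914  0.1757  0.5819  0.0806  0.0967 -0.1499] 0.009953037814499358 0.06382137286131306
[[-0.0, -0.0, 1.27], [-0.0, -0.0, -0.65], [0.32, -0.33, -0.9], [-0.4, 0.4, -0.91]]
```

```bash
cat >> kin.py <<'E'
KP=[0.2401,0.4433,0.5723,0.2494,0.1009,0.0206]
Rz90=R.from_euler('z',np.pi/2).as_matrix()
def F(q): 
    M,p=fk(q,KP); return M@Rz90,p
def ik(Rt,pt,q0):
    def f(q):
        M,p=F(q); return np.r_[(p-pt)*5,R.from_matrix(M.T@Rt).as_rotvec()]
    s=least_squares(f,np.clip(q0,LIM[:,0]+.01,LIM[:,1]-.01),bounds=(LIM[:,0],LIM[:,1]),max_nfev=60)
    return s.x,np.abs(s.fun).max()
def margin(q): return np.minimum(q-LIM[:,0],LIM[:,1]-q).min()
E
cat > srch.py <<'E'
from kin import *
q0=ctrl.get_state()["qpos"]
rng=np.random.default_rng(0)
seeds=[q0,[.3,.3,1.7,1.3,1.0,1.5],[.3,.3,1.7,2.5,.8,-1],[.3,.5,1.5,3.1,.8,-1.5],[.3,.3,1.7,-1.2,1,2],[.5,.8,1.2,0,.6,1.5],[.5,.3,1.7,1.5,1.3,-1]]
out=[]
for x,y in [(.55,.36),(.62,.4),(.5,.45),(.6,.5)]:
  for s in (-1,1):
   for az in range(-180,180,30):
    Rt,pt=pose(35,az,[x,y,.031],s)
    best=max(((margin(q),q) for q,r in (ik(Rt,pt,sd) for sd in seeds) if r<2e-3),key=lambda t:t[0],default=None)
    if best and best[0]>.05: out.append((best[0],x,y,s,az,best[1].round(2).tolist()))
for o in sorted(out,key=lambda o:-o[0])[:25]: print(o)
E
python3 srch.py
```

```text
(np.float64(1.0769052963074321), 0.6, 0.5, -1, 120, [0.32, 0.84, 1.4, 0.97, 1.34, -0.67])
(np.float64(1.0454870591165926), 0.55, 0.36, -1, 150, [0.22, 0.82, 1.43, 0.59, 1.67, -1.01])
(np.float64(1.019920904983701), 0.5, 0.45, -1, 150, [0.36, 0.81, 1.46, 0.68, 1.6, -0.94])
(np.float64(1.0192076486076218), 0.62, 0.4, -1, 120, [0.19, 0.81, 1.46, 0.9, 1.41, -0.75])
(np.float64(0.9656266959024149), 0.62, 0.4, -1, 150, [0.25, 0.97, 1.18, 0.62, 1.75, -0.93])
(np.float64(0.9533317898986693), 0.5, 0.45, -1, -180, [0.46, 0.93, 1.24, 0.39, 1.86, -1.18])
(np.float64(0.9530101972040266), 0.55, 0.36, 1, -120, [0.56, 0.95, 1.21, -0.41, 1.86, 1.15])
(np.float64(0.9206700760793114), 0.55, 0.36, 1, -180, [0.33, 0.93, 1.24, 0.28, 1.89, 1.86])
(np.float64(0.9206700720192647), 0.55, 0.36, -1, -180, [0.33, 0.93, 1.24, 0.28, 1.89, -1.29])
(np.float64(0.9028349721383057), 0.5, 0.45, 1, -90, [0.78, 0.91, 1.28, -0.63, 1.71, 0.95])
(np.float64(0.8815388440457792), 0.5, 0.45, 1, -120, [0.68, 1.0, 1.13, -0.32, 1.93, 1.24])
(np.float64(0.8815388414144578), 0.5, 0.45, -1, -120, [0.68, 1.0, 1.13, -0.32, 1.93, -1.9]
[... 489 characters left out ...]
58276), 0.5, 0.45, 1, -150, [0.57, 1.0, 1.11, 0.04, 1.98, 1.61])
(np.float64(0.8264743028605994), 0.5, 0.45, -1, -150, [0.57, 1.0, 1.11, 0.04, 1.98, -1.53])
(np.float64(0.8216438192454643), 0.55, 0.36, 1, -90, [0.65, 0.85, 1.39, -0.71, 1.61, 0.9])
(np.float64(0.8079177701757159), 0.62, 0.4, 1, -90, [0.64, 1.0, 1.13, -0.72, 1.69, 0.81])
(np.float64(0.79715249299143), 0.55, 0.36, -1, 120, [0.15, 0.68, 1.68, 0.89, 1.37, -0.84])
(np.float64(0.7602885825891714), 0.5, 0.45, -1, 120, [0.3, 0.66, 1.72, 0.98, 1.28, -0.79])
(np.float64(0.7475497608510338), 0.62, 0.4, -1, 90, [0.17, 0.65, 1.73, 1.22, 1.03, -0.66])
(np.float64(0.7280673995049524), 0.62, 0.4, 1, -180, [0.35, 1.1, 0.94, 0.31, 2.01, 1.91])
```

```bash
cat > track.py <<'E'
from kin import *
def track(wps,q):
    for e,az,p,s in wps:
        Rt,pt=pose(e,az,p,s); q,r=ik(Rt,pt,q); print(e,az,np.round(p,3),"res",round(r,4),"mar",round(margin(q),2),q.round(2))
    return q
E
python3 - <<'E'
from track import *
q=ctrl.get_state()["qpos"]; X=[.5,.45]
w=[(75,0,[.54,.36,.22],-1),(90,30,[.53,.37,.22],-1)]+[(90,a,[.5,.45,.22],-1) for a in(60,90,120,150,180)]+[(e,180,[.5,.45,.22],-1) for e in (70,50,35)]+[(35,180,[.5,.45,.031],-1)]
q=track(w,q)
print("second")
w=[(e,180,[.5,.45,.15],-1) for e in (50,70,90,110,125)]+[(125,180,[.5,.45,.032],-1)]+[(120,180,[.5,.45,.032],-1),(115,180,[.5,.45,.032],-1)]
q=track(w,q)
w=[(e,180,[.5,.45,.15],-1) for e in (110,90,70,50,30)]+[(30,180,[.5,.45,.032],-1),(25,180,[.5,.45,.032],-1)]
q=track(w,q)
E
```

```text
75 0 [0.54 0.36 0.22] res 0.0 mar 0.68 [ 0.47  0.16  1.8  -0.15  0.95  2.12]
90 30 [0.53 0.37 0.22] res 0.0 mar 0.8 [0.45 0.25 1.68 0.   1.21 1.5 ]
90 60 [0.5  0.45 0.22] res 0.0 mar 0.87 [ 0.58  0.31  1.61 -0.    1.23  1.11]
90 90 [0.5  0.45 0.22] res 0.0 mar 0.87 [0.58 0.31 1.61 0.   1.23 0.58]
90 120 [0.5  0.45 0.22] res 0.0 mar 0.87 [0.58 0.31 1.61 0.   1.23 0.06]
90 150 [0.5  0.45 0.22] res 0.0 mar 0.87 [ 0.58  0.31  1.61  0.    1.23 -0.46]
90 180 [0.5  0.45 0.22] res 0.0 mar 0.87 [ 0.58  0.31  1.61  0.    1.23 -0.99]
70 180 [0.5  0.45 0.22] res 0.0 mar 1.03 [ 0.52  0.45  1.45  0.17  1.55 -1.08]
50 180 [0.5  0.45 0.22] res 0.0 mar 0.95 [ 0.48  0.6   1.31  0.31  1.86 -1.1 ]
35 180 [0.5  0.45 0.22] res 0.0 mar 0.74 [ 0.46  0.71  1.23  0.42  2.07 -1.08]
35 180 [0.5   0.45  0.031] res 0.0 mar 0.95 [ 0.46  0.93  1.24  0.39  1.86 -1.18]
second
50 180 [0.5  0.45 0.15] res 0.0 mar 1.05 [ 0.48  0.66  1.35  0.31  1.76 -1.13]
70 180 [0.5  0.45 0.15] res 0.0 mar 0.98 [ 0.52  0.51  1.5   0.17  1.44 -1.1 ]
90 180 [0.5  0.45 0.15] res 0.0 mar 0.82 [ 0.58  0.37  1.66 -0.    1.11 -0.99]
110 180 
[... 258 characters left out ...]
032] res 0.0 mar 0.26 [ 0.69  0.43  1.91 -0.73  0.5  -0.28]
115 180 [0.5   0.45  0.032] res 0.0 mar 0.3 [ 0.67  0.43  1.88 -0.53  0.54 -0.48]
110 180 [0.5  0.45 0.15] res 0.0 mar 0.56 [ 0.65  0.28  1.81 -0.3   0.8  -0.74]
90 180 [0.5  0.45 0.15] res 0.0 mar 0.82 [ 0.58  0.37  1.66 -0.    1.11 -0.99]
70 180 [0.5  0.45 0.15] res 0.0 mar 0.98 [ 0.52  0.51  1.5   0.17  1.44 -1.1 ]
50 180 [0.5  0.45 0.15] res 0.0 mar 1.05 [ 0.48  0.66  1.35  0.31  1.76 -1.13]
30 180 [0.5  0.45 0.15] res 0.0 mar 0.75 [ 0.45  0.82  1.22  0.44  2.06 -1.12]
30 180 [0.5   0.45  0.032] res 0.0 mar 0.87 [ 0.45  0.97  1.2   0.42  1.94 -1.18]
25 180 [0.5   0.45  0.032] res 0.0 mar 0.8 [ 0.45  1.01  1.17  0.45  2.01 -1.17]
```

```bash
python3 - <<'E'
from h import *
plan([pose(90,10,[.53,.37,.22])])
E
```

```text
call 5 rows; final: [0.039, -0.04, -0.08, 0.037, -0.735, -0.104]  rows: [[0.008, -0.008, -0.016, 0.007, -0.147, -0.021], [0.016, -0.016, -0.032, 0.015, -0.294, -0.042], [0.023, -0.024, -0.048, 0.022, -0.441, -0.062], [0.031, -0.032, -0.064, 0.03, -0.588, -0.083]]
  -> [0.53  0.37  0.201]
```

Emit:
{"name": "carry_out", "arguments": {
  "deltas": [0.008,-0.008,-0.016,0.007,-0.147,-0.021,0.016,-0.016,-0.032,0.015,-0.294,-0.042,0.023,-0.024,-0.048,0.022,-0.441,-0.062,0.031,-0.032,-0.064,0.03,-0.588,-0.083,0.039,-0.04,-0.08,0.037,-0.735,-0.104]
}}

```text
time: 7.8
eef_pos: [0.5305, 0.3705, 0.2042]
tcp_rot: [0.996, 0.088, -0.0, -0.001]
contact_force: [0.7, -0.6, -2.3]
opening: 0.605
finger_force: 52.7
```

```bash
python3 - <<'E'
from h import *
s=ctrl.get_state(); print(s["time"],s["qpos"].round(3),s["eef_pos"].round(3),R.from_quat(s["tcp_rot"]).as_matrix().round(3).tolist())
X=[.5,.45]
plan([pose(90,90,X+[.2]),pose(90,180,X+[.2]),pose(35,180,X+[.12]),pose(35,180,X+[.031])])
E
```

```text
7.8 [0.453 0.248 1.674 0.002 1.22  1.847] [0.53  0.371 0.204] [[0.985, 0.175, -0.001], [0.175, -0.985, 0.001], [-0.0, -0.002, -1.0]]
call 4 rows; final: [-0.008, -0.042, 0.012, -0.001, -0.0, -0.697]  rows: [[-0.002, -0.01, 0.003, 0.0, 0.0, -0.174], [-0.004, -0.021, 0.006, 0.0, 0.0, -0.348], [-0.006, -0.032, 0.009, -0.001, 0.0, -0.523]]
call 4 rows; final: [0.02, -0.037, 0.011, -0.0, -0.001, -0.698]  rows: [[0.005, -0.009, 0.003, 0.0, 0.0, -0.174], [0.01, -0.018, 0.006, 0.0, 0.0, -0.349], [0.015, -0.028, 0.008, 0.0, -0.001, -0.524]]
  -> [0.5   0.45  0.181]
call 5 rows; final: [0.0, 0.0, 0.0, -0.0, -0.0, -0.785]  rows: [[0.0, 0.0, 0.0, 0.0, 0.0, -0.157], [0.0, 0.0, 0.0, 0.0, 0.0, -0.314], [0.0, 0.0, 0.0, 0.0, 0.0, -0.471], [0.0, 0.0, 0.0, 0.0, 0.0, -0.628]]
call 5 rows; final: [0.0, 0.0, 0.0, -0.0, -0.0, -0.785]  rows: [[0.0, 0.0, 0.0, 0.0, 0.0, -0.157], [0.0, 0.0, 0.0, 0.0, 0.0, -0.314], [0.0, 0.0, 0.0, 0.0, 0.0, -0.471], [0.0, 0.0, 0.0, 0.0, 0.0, -0.628]]
  -> [0.5   0.45  0.181]
call 3 rows; final: [0.008, 0.0, 0.036, -0.0, 0.48, -0.0]  rows: [[0.003, 0.0, 0.012, 0.0, 0.16, 0.0], [0.005, 0.0, 0.024, 0.0, 0.32, 0.0]]
call 3 rows; final: [-0.01, 0.0, 0.035, 0.0, 0.479, -0.001]  rows: [[-0.003, 0.0, 0.012, 0.0, 0.16, 0.0], [-0.007, 0.0, 0.023, 0.0, 0.319, -0.001]]
  -> [0.484 0.45  0.11 ]
call 2 rows; final: [-0.073, 0.0, 0.051, -0.0, 0.0, 0.0]  rows: [[-0.036, 0.0, 0.026, 0.0, 0.0, 0.0]]
  -> [0.485 0.45  0.021]
```

Emit:
{"name": "carry_out", "arguments": {
  "deltas": [-0.002,-0.01,0.003,0,0,-0.174,-0.004,-0.021,0.006,0,0,-0.348,-0.006,-0.032,0.009,-0.001,0,-0.523,-0.008,-0.042,0.012,-0.001,0,-0.697]
}}

```text
time: 8.3
eef_pos: [0.515, 0.4103, 0.1898]
tcp_rot: [0.905, 0.425, 0.001, 0.001]
contact_force: [-0.4, 0.1, -0.6]
opening: 0.606
finger_force: 52.7
```

Emit:
{"name": "carry_out", "arguments": {
  "deltas": [0.005,-0.009,0.003,0,0,-0.174,0.01,-0.018,0.006,0,0,-0.349,0.015,-0.028,0.008,0,0,-0.524,0.02,-0.037,0.011,0,0,-0.698]
}}

```text
time: 8.8
eef_pos: [0.4996, 0.4495, 0.1789]
tcp_rot: [0.705, 0.709, 0.001, 0.001]
contact_force: [0.5, -0.3, -1.7]
opening: 0.607
finger_force: 52.7
```

Emit:
{"name": "carry_out", "arguments": {
  "deltas": [0,0,0,0,0,-0.157,0,0,0,0,0,-0.314,0,0,0,0,0,-0.471,0,0,0,0,0,-0.628,0,0,0,0,0,-0.785]
}}

```text
time: 9.43
eef_pos: [0.4997, 0.4491, 0.1788]
tcp_rot: [0.381, 0.925, 0.0, 0.002]
contact_force: [-0.7, 0.0, -1.1]
opening: 0.605
finger_force: 52.7
```

Emit:
{"name": "carry_out", "arguments": {
  "deltas": [0,0,0,0,0,-0.157,0,0,0,0,0,-0.314,0,0,0,0,0,-0.471,0,0,0,0,0,-0.628,0,0,0,0,0,-0.785]
}}

```text
time: 10.05
eef_pos: [0.4997, 0.4491, 0.1788]
tcp_rot: [-0.002, 1.0, -0.0, 0.002]
contact_force: [-1.2, 0.6, -1.6]
opening: 0.597
finger_force: 52.7
```

Emit:
{"name": "carry_out", "arguments": {
  "deltas": [0.003,0,0.012,0,0.16,0,0.005,0,0.024,0,0.32,0,0.008,0,0.036,0,0.48,0]
}}

```text
time: 10.42
eef_pos: [0.4924, 0.4494, 0.1433]
tcp_rot: [0.001, 0.971, 0.001, -0.237]
contact_force: [0.1, -0.4, -1.8]
opening: 0.6
finger_force: 52.6
```

Emit:
{"name": "carry_out", "arguments": {
  "deltas": [-0.003,0,0.012,0,0.16,0,-0.007,0,0.023,0,0.319,0,-0.01,0,0.035,0,0.479,0,-0.01,0,0.035,0,0.479,0]
}}

```text
time: 10.92
eef_pos: [0.4837, 0.4475, 0.101]
tcp_rot: [0.003, 0.887, -0.002, -0.462]
contact_force: [-0.9, -1.1, -2.1]
opening: 0.598
finger_force: 52.7
```

```bash
python3 - <<'E'
from h import *
s=ctrl.get_state(); print(s["time"],s["qpos"].round(3),s["eef_pos"].round(4),R.from_quat(s["tcp_rot"]).as_matrix().round(3).tolist())
plan([pose(35,180,[.5,.45,.031])])
E
```

```text
10.925 [ 0.453  0.824  1.257  0.396  1.943 -1.142] [0.4837 0.4475 0.101 ] [[-0.572, 0.003, -0.82], [0.006, 1.0, -0.0], [0.82, -0.005, -0.572]]
call 2 rows; final: [-0.067, 0.003, 0.046, -0.0, -0.002, -0.006]  rows: [[-0.034, 0.002, 0.023, 0.0, -0.001, -0.003]]
  -> [0.484 0.45  0.02 ]
```

Emit:
{"name": "carry_out", "arguments": {
  "deltas": [-0.03,0,0.021,0,0,0,-0.055,0,0.038,0,0,0,-0.055,0,0.038,0,0,0,-0.055,0,0.038,0,0,0]
}}

```text
time: 11.42
eef_pos: [0.4856, 0.4495, 0.0422]
tcp_rot: [0.0, 0.889, 0.001, -0.459]
contact_force: [-0.3, -0.2, -1.1]
opening: 0.603
finger_force: 52.7
```

Emit:
{"name": "carry_out", "arguments": {
  "deltas": [-0.006,0,0.004,0,0,0,-0.006,0,0.004,0,0,0]
}}

```text
time: 11.68
eef_pos: [0.4851, 0.4487, 0.0328]
tcp_rot: [0.001, 0.888, 0.0, -0.46]
contact_force: [-0.1, -0.3, -1.6]
opening: 0.599
finger_force: 52.7
```

```bash
python3 - <<'E'
from h import *
s=ctrl.get_state(); print(s["time"],s["eef_pos"].round(4),s["contact_force"].round(1))
for n in ("side","scene"):
    rgb,P,K,T=cam(n); u,v=proj([.5,.45,.03],K,T).astype(int); print(n,u,v)
    c=rgb[max(0,v-60):v+60,u-80:u+80,::-1]; cv2.imwrite(f"pics/{n}3.png",cv2.resize(c,None,fx=3,fy=3))
    q=P.reshape(-1,3); q=q[(abs(q[:,0]-.48)<.06)&(abs(q[:,1]-.45)<.05)&(q[:,2]>.004)&(q[:,2]<.07)]
    print(len(q),np.percentile(q,[1,5,95,99],axis=0).round(3).tolist())
a=cv2.imread("pics/side3.png");b=cv2.imread("pics/scene3.png");print(a.shape,b.shape)
h=min(a.shape[0],b.shape[0]);cv2.imwrite("pics/both3.png",cv2.resize(np.hstack([a[:h],b[:h]]),(800,int(h*800/(a.shape[1]+b.shape[1])))))
E
```

```text
11.675 [0.4851 0.4487 0.0328] [-0.1 -0.3 -1.6]
side 287 364
849 [[0.46, 0.403, 0.004], [0.466, 0.417, 0.023], [0.529, 0.487, 0.067], [0.538, 0.489, 0.069]]
scene 418 293
275 [[0.421, 0.412, 0.004], [0.425, 0.426, 0.005], [0.523, 0.494, 0.069], [0.536, 0.498, 0.07]]
(288, 480, 3) (360, 480, 3)
```

View pics/both3.png

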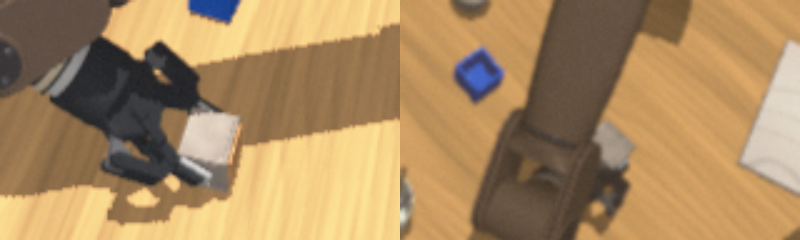

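Emit:
{"name": "carry_out", "arguments": {
  "deltas": [-0.004,0,0.003,0,0,0,-0.007,0,0.005,0,0,0,-0.007,0,0.005,0,0,0]
}}

```text
time: 12.15
eef_pos: [0.4845, 0.4484, 0.0229]
tcp_rot: [0.001, 0.887, -0.0, -0.461]
contact_force: [0.2, 0.2, -0.8]
opening: 0.599
finger_force: 52.7
```

Emit:
{"name": "carry_out", "arguments": {
  "deltas": [-0.0016,0,0.0011,0,0,0,-0.0016,0,0.0011,0,0,0]
}}

```text
time: 12.4
eef_pos: [0.4848, 0.4486, 0.0216]
tcp_rot: [0.001, 0.888, 0.0, -0.461]
contact_force: [-1.1, 0.3, -0.7]
opening: 0.601
finger_force: 52.7
```

Emit:
{"name": "carry_out", "arguments": {
  "deltas": [-0.0016,0,0.0011,0,0,0,-0.0016,0,0.0011,0,0,0]
}}

```text
time: 12.65
eef_pos: [0.4851, 0.4487, 0.0207]
tcp_rot: [0.001, 0.887, 0.0, -0.461]
contact_force: [0.3, -0.1, 1.0]
opening: 0.603
finger_force: 53.0
```

```bash
cat > p2.py <<'E'
from h import *
c=np.array([.4945,.4487,.0265]); g=c+[-.004,0,.006]
s=ctrl.get_state(); Rn=R.from_quat(s["tcp_rot"]).as_matrix(); pn=s["eef_pos"]
Rg,pg=pose(125,180,g)
plan([(Rn,pn-.08*Rn[:,2]),pose(80,180,[.53,.4487,.15]),(Rg,pg-.09*Rg[:,2]),(Rg,pg)])
E
python3 p2.py
```

```text
call 2 rows; final: [-0.0, 0.0, -0.08, 0.0, 0.0, 0.0]  rows: [[0.0, 0.0, -0.04, 0.0, 0.0, 0.0]]
  -> [0.551 0.449 0.067]
call 5 rows; final: [0.067, 0.0, -0.018, 0.001, -0.784, -0.002]  rows: [[0.013, 0.0, -0.004, 0.0, -0.157, 0.0], [0.027, 0.0, -0.007, 0.0, -0.314, -0.001], [0.04, 0.0, -0.011, 0.001, -0.47, -0.001], [0.054, 0.0, -0.014, 0.001, -0.627, -0.002]]
  -> [0.527 0.449 0.132]
call 5 rows; final: [0.069, 0.0, 0.054, -0.0, -0.785, 0.0]  rows: [[0.014, 0.0, 0.011, 0.0, -0.157, 0.0], [0.028, 0.0, 0.022, 0.0, -0.314, 0.0], [0.041, 0.0, 0.032, 0.0, -0.471, 0.0], [0.055, 0.0, 0.043, 0.0, -0.628, 0.0]]
  -> [0.449 0.449 0.091]
call 2 rows; final: [-0.0, 0.0, 0.09, -0.0, -0.0, 0.0]  rows: [[0.0, 0.0, 0.045, 0.0, 0.0, 0.0]]
  -> [0.501 0.449 0.017]
```

Emit:
{"name": "carry_out", "arguments": {
  "deltas": [0,0,0,0,0,0,0,0,0,0,0,0,0,0,0,0,0,0],
  "grip": 100
}}

```text
time: 13.02
eef_pos: [0.4848, 0.4486, 0.0196]
tcp_rot: [0.001, 0.888, 0.0, -0.461]
contact_force: [0.9, 1.1, -0.1]
opening: 0.999
finger_force: 0.0
```

Emit:
{"name": "carry_out", "arguments": {
  "deltas": [0,0,-0.04,0,0,0,0,0,-0.08,0,0,0]
}}

```text
time: 13.28
eef_pos: [0.5503, 0.4485, 0.0659]
tcp_rot: [0.001, 0.887, -0.0, -0.461]
contact_force: [0.2, 0.4, -0.5]
opening: 0.998
finger_force: 0.0
```

Emit:
{"name": "carry_out", "arguments": {
  "deltas": [0.013,0,-0.004,0,-0.157,0,0.027,0,-0.007,0,-0.314,-0.001,0.04,0,-0.011,0.001,-0.47,-0.001,0.054,0,-0.014,0.001,-0.627,-0.002,0.067,0,-0.018,0.001,-0.784,-0.002]
}}

```text
time: 13.9
eef_pos: [0.5266, 0.4487, 0.1323]
tcp_rot: [0.0, 0.997, 0.0, -0.084]
contact_force: [0.4, 0.0, 0.4]
opening: 1.0
finger_force: 0.0
```

Emit:
{"name": "carry_out", "arguments": {
  "deltas": [0.014,0,0.011,0,-0.157,0,0.028,0,0.022,0,-0.314,0,0.041,0,0.032,0,-0.471,0,0.055,0,0.043,0,-0.628,0,0.069,0,0.054,0,-0.785,0]
}}

```text
time: 14.52
eef_pos: [0.4516, 0.4473, 0.0912]
tcp_rot: [0.001, 0.957, -0.003, 0.289]
contact_force: [0.8, -0.3, -0.4]
opening: 1.004
finger_force: 0.0
```

Emit:
{"name": "carry_out", "arguments": {
  "deltas": [0,0,0,0,0,0,0,0,0,0,0,0]
}}

```text
time: 14.78
eef_pos: [0.4538, 0.4479, 0.0922]
tcp_rot: [0.002, 0.958, -0.003, 0.287]
contact_force: [-1.0, -0.1, -0.1]
opening: 0.995
finger_force: 0.0
```

```bash
python3 - <<'E'
from h import *
s=ctrl.get_state(); print(s["time"],s["qpos"].round(3),s["eef_pos"].round(4),R.from_quat(s["tcp_rot"]).as_matrix().round(3).tolist())
rgb,P,K,T=cam("wrist"); cv2.imwrite("pics/w2.png",rgb[...,::-1])
q=P.reshape(-1,3); q=q[(abs(q[:,0]-.4945)<.05)&(abs(q[:,1]-.4487)<.05)&(q[:,2]>.040)&(q[:,2]<.062)]
print(len(q),cv2.minAreaRect(q[:,:2].astype(np.float32)*1000),q[:,2].mean())
c=np.array([.4945,.4487,.0265]); g=c+[-.004,0,.006]
Rg,pg=pose(125,180,g); plan([(Rg,pg)])
E
```

```text
14.775 [ 0.772  0.236  2.002 -0.752  0.605 -0.229] [0.4538 0.4479 0.0922] [[-0.835, 0.005, 0.55], [0.001, 1.0, -0.007], [-0.55, -0.005, -0.835]]
3974 ((493.1771545410156, 449.62078857421875), (52.22343826293945, 54.265071868896484), 89.669921875) 0.04983796507816368
call 2 rows; final: [0.003, 0.001, 0.089, -0.006, -0.028, -0.002]  rows: [[0.002, 0.0, 0.044, -0.003, -0.014, -0.001]]
  -> [0.501 0.448 0.017]
```

View pics/w2.png

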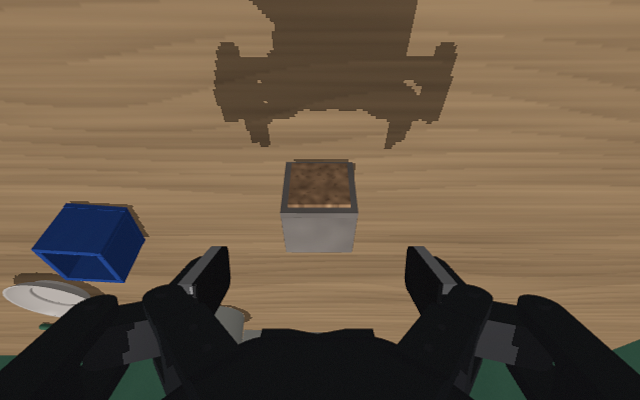

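Emit:
{"name": "carry_out", "arguments": {
  "deltas": [0.001,0.001,0.03,-0.002,-0.01,0,0.002,0.001,0.06,-0.004,-0.02,-0.001,0.003,0.001,0.089,-0.006,-0.028,-0.002,0.003,0.001,0.089,-0.006,-0.028,-0.002]
}}

```text
time: 15.32
eef_pos: [0.5008, 0.4464, 0.0137]
tcp_rot: [0.001, 0.954, -0.002, 0.299]
contact_force: [-0.8, -0.6, -0.3]
opening: 1.0
finger_force: 0.0
```

Emit:
{"name": "carry_out", "arguments": {
  "deltas": [0,0,0,0,0,0,0,0,0,0,0,0,0,0,0,0,0,0,0,0,0,0,0,0,0,0,0,0,0,0],
  "grip": 40,
  "grip_force": 50
}}

```text
time: 15.95
eef_pos: [0.5, 0.4487, 0.0171]
tcp_rot: [-0.0, 0.953, 0.0, 0.301]
contact_force: [-3.2, -0.8, 6.3]
opening: 0.603
finger_force: 54.3
```

```bash
python3 - <<'E'
from h import *
s=ctrl.get_state(); Rn=R.from_quat(s["tcp_rot"]).as_matrix(); p=s["eef_pos"]
print(s["qpos"].round(3),p.round(4),s["contact_force"].round(1),Rn.round(3).tolist(), "e",np.degrees(np.arctan2(-Rn[2,2],-Rn[0,2])))
e=np.degrees(np.arctan2(-Rn[2,2],-Rn[0,2]))
g=p-.019*Rn[:,2]; print("g",g)
up=[0,0,.09]
plan([(Rn,p+up),pose(80,180,g+up),pose(e-90,180,g+up)])
E
```

```text
[ 0.722  0.417  1.952 -0.966  0.48  -0.038] [0.5    0.4487 0.0171] [-3.2 -0.8  6.3] [[-0.818, -0.001, 0.575], [-0.001, 1.0, 0.0], [-0.575, -0.0, -0.818]] e 125.09067067299331
g [0.48902916 0.44871651 0.03268758]
call 2 rows; final: [-0.052, -0.0, -0.074, 0.0, 0.0, 0.0]  rows: [[-0.026, 0.0, -0.037, 0.0, 0.0, 0.0]]
  -> [0.5   0.449 0.108]
call 5 rows; final: [0.014, -0.0, -0.005, -0.0, 0.787, 0.001]  rows: [[0.003, 0.0, -0.001, 0.0, 0.157, 0.0], [0.006, 0.0, -0.002, 0.0, 0.315, 0.0], [0.008, 0.0, -0.003, 0.0, 0.472, 0.001], [0.011, 0.0, -0.004, 0.0, 0.63, 0.001]]
  -> [0.486 0.449 0.104]
call 5 rows; final: [0.013, -0.0, -0.006, -0.0, 0.784, -0.0]  rows: [[0.003, 0.0, -0.001, 0.0, 0.157, 0.0], [0.005, 0.0, -0.002, 0.0, 0.314, 0.0], [0.008, 0.0, -0.004, 0.0, 0.47, 0.0], [0.01, 0.0, -0.005, 0.0, 0.627, 0.0]]
  -> [0.474 0.449 0.112]
```

Emit:
{"name": "carry_out", "arguments": {
  "deltas": [-0.017,0,-0.025,0,0,0,-0.034,0,-0.05,0,0,0,-0.052,0,-0.074,0,0,0,-0.052,0,-0.074,0,0,0]
}}

```text
time: 16.45
eef_pos: [0.5006, 0.449, 0.1085]
tcp_rot: [0.0, 0.953, 0.001, 0.302]
contact_force: [0.3, -0.3, -1.0]
opening: 0.606
finger_force: 53.5
```

Emit:
{"name": "carry_out", "arguments": {
  "deltas": [0.003,0,-0.001,0,0.157,0,0.006,0,-0.002,0,0.315,0,0.008,0,-0.003,0,0.472,0.001,0.011,0,-0.004,0,0.63,0.001,0.014,0,-0.005,0,0.787,0.001]
}}

```text
time: 17.08
eef_pos: [0.4844, 0.4471, 0.0997]
tcp_rot: [0.001, 0.996, -0.002, -0.092]
contact_force: [-0.5, 0.8, -1.4]
opening: 0.602
finger_force: 53.4
```

Emit:
{"name": "carry_out", "arguments": {
  "deltas": [0.003,0,-0.001,0,0.157,0,0.005,0,-0.002,0,0.314,0,0.008,0,-0.004,0,0.47,0,0.01,0,-0.005,0,0.627,0,0.013,0,-0.006,0,0.784,0]
}}

```text
time: 17.7
eef_pos: [0.4732, 0.4472, 0.1074]
tcp_rot: [0.002, 0.885, -0.002, -0.465]
contact_force: [-0.3, 0.3, -1.5]
opening: 0.599
finger_force: 53.4
```

Emit:
{"name": "carry_out", "arguments": {
  "deltas": [-0.03,0,0.021,0,0,0,-0.055,0,0.038,0,0,0,-0.062,0,0.044,0,0,0,-0.062,0,0.044,0,0,0]
}}

```text
time: 18.2
eef_pos: [0.472, 0.4473, 0.0323]
tcp_rot: [0.001, 0.886, -0.002, -0.463]
contact_force: [1.1, 0.2, -1.4]
opening: 0.601
finger_force: 53.5
```

Emit:
{"name": "carry_out", "arguments": {
  "deltas": [0,0,0,0,0,0,0,0,0,0,0,0]
}}

```text
time: 18.45
eef_pos: [0.4738, 0.4482, 0.0355]
tcp_rot: [0.0, 0.887, -0.0, -0.461]
contact_force: [-0.4, 0.3, -1.3]
opening: 0.601
finger_force: 53.5
```

Emit:
{"name": "carry_out", "arguments": {
  "deltas": [-0.005,0,0.0035,0,0,0,-0.01,0,0.007,0,0,0,-0.01,0,0.007,0,0,0]
}}

```text
time: 18.82
eef_pos: [0.4724, 0.4474, 0.0205]
tcp_rot: [0.001, 0.886, -0.001, -0.463]
contact_force: [0.6, -0.8, -1.1]
opening: 0.602
finger_force: 53.5
```

Emit:
{"name": "carry_out", "arguments": {
  "deltas": [-0.0016,0,0.0011,0,0,0,-0.0016,0,0.0011,0,0,0]
}}

```text
time: 19.08
eef_pos: [0.4729, 0.4477, 0.0195]
tcp_rot: [0.001, 0.887, -0.001, -0.462]
contact_force: [0.0, -0.8, -1.3]
opening: 0.603
finger_force: 53.5
```

Emit:
{"name": "carry_out", "arguments": {
  "deltas": [-0.0016,0,0.0011,0,0,0,-0.0016,0,0.0011,0,0,0]
}}

```text
time: 19.32
eef_pos: [0.4732, 0.4478, 0.0192]
tcp_rot: [0.0, 0.886, -0.0, -0.463]
contact_force: [-1.6, -0.9, 4.6]
opening: 0.603
finger_force: 53.8
```

Emit:
{"name": "carry_out", "arguments": {
  "deltas": [0,0,0,0,0,0,0,0,0,0,0,0,0,0,0,0,0,0],
  "grip": 100
}}

```text
time: 19.7
eef_pos: [0.4728, 0.4477, 0.0173]
tcp_rot: [0.001, 0.887, -0.001, -0.462]
contact_force: [-0.7, -0.2, -0.4]
opening: 0.999
finger_force: 0.0
```

Emit:
{"name": "carry_out", "arguments": {
  "deltas": [0,0,-0.04,0,0,0,0,0,-0.08,0,0,0,0,0,-0.08,0,0,0]
}}

```text
time: 20.08
eef_pos: [0.5418, 0.4479, 0.066]
tcp_rot: [0.001, 0.888, 0.001, -0.46]
contact_force: [0.4, -0.4, 0.7]
opening: 1.003
finger_force: 0.0
```

```bash
python3 - <<'E'
from track import *
s=ctrl.get_state(); print(s["time"],s["eef_pos"].round(4))
for n in ("scene","side"):
    rgb,P,K,T=cam(n); cv2.imwrite(f"pics/{n}4.png",rgb[...,::-1]); np.save(n+"P4.npy",P)
    q=P.reshape(-1,3); q=q[(abs(q[:,0]-.483)<.045)&(abs(q[:,1]-.448)<.05)&(q[:,2]>.040)&(q[:,2]<.07)]
    print(n,len(q),cv2.minAreaRect(q[:,:2].astype(np.float32)*1000),np.median(q[:,2]))
    im=rgb.astype(int); g=(im[...,1]>im[...,0]*1.3)&(im[...,1]>im[...,2]*1.1)
    m=g&(P[...,2]>.005)&(P[...,2]<.024)&(P[...,0]>.4)&(P[...,0]<.82)&(P[...,1]<.03)&(P[...,1]>-.3)
    c,l,st,_=cv2.connectedComponentsWithStats(m.astype(np.uint8)); k=1+np.argmax(st[1:,4]); q=P[(l==k)]
    r=cv2.minAreaRect(q[:,:2].astype(np.float32)*1000); print(n,len(q),r,cv2.boxPoints(r).round().tolist(),np.median(q[:,2]))
    m=(im.max(-1)<45)&(P[...,2]>.26)&(abs(P[...,0]-.525)<.06)&(abs(P[...,1]+.205)<.06); q=P[m]; print("knob",m.sum(), q.mean(0) if len(q) else 0)
az=np.degrees(np.arctan2(-.2487,.9686)); u=np.array([.9686,-.2487,0]); v=np.array([.2487,.9686,0]); H=np.array([.624,-.127,.014])
q=s["qpos"]
w=[(90,0,[.483,.448,.2],1),(90,az,H-.11*u+[0,0,.15],1),(90,az,H-.11*u+[0,0,.04],1)]
q=track(w,q)
for x,e in [(-.16,90),(-.15,80),(-.13,75),(-.1,70),(-.075,60),(-.05,50),(-.04,50)]: 
    q=track([(e,az,H+x*u+[0,0,.03],1)],q)
print("lever"); A=H-.1*v; A[2]=.187
q=track([(90,az,A-.077*u+[0,0,.24],1)],q)
for t in (60,40,20,0):
    t=np.radians(t); q=track([(90,az,A-.155*np.cos(t)*u+[0,0,.155*np.sin(t)],1)],q)
E
```

```text
20.075 [0.5418 0.4479 0.066 ]
scene 227 ((482.92041015625, 449.54705810546875), (56.135318756103516, 50.681182861328125), 0.8158257007598877) 0.052657079004029494
scene 913 ((594.172607421875, -120.41621398925781), (125.75311279296875, 270.7403564453125), 75.15459442138672) [[447.0, -147.0], [709.0, -216.0], [741.0, -94.0], [479.0, -25.0]] 0.015972479515985016
knob 0 0
side 466 ((481.8319396972656, 447.33880615234375), (52.56987762451172, 57.0538330078125), 1.65089750289917) 0.0507547585354402
side 85 ((707.9869995117188, -109.21444702148438), (60.923606872558594, 37.29931640625), 4.690459251403809) [[676.0, -93.0], [679.0, -130.0], [740.0, -125.0], [737.0, -88.0]] 0.014844563774607966
knob 41 [ 0.51874421 -0.19834548  0.32399512]
90 0 [0.483 0.448 0.2  ] res 0.0 mar 0.82 [ 0.59  0.29  1.66 -0.    1.19 -0.98]
90 -14.40032127801951 [ 0.517 -0.1    0.164] res 0.0 mar 0.47 [-0.38  0.05  2.01 -0.    1.08 -1.7 ]
90 -14.40032127801951 [ 0.517 -0.1    0.054] res 0.0 mar 0.42 [-0.38  0.22  2.06 -0.    0.86 -1.7 ]
90 -14.40032127801951 [ 0.469 -0.087  0.044] res 0.0 mar 0.3 [-0.4   0.14  2.18
[... 429 characters left out ...]
0032127801951 [ 0.576 -0.115  0.044] res 0.0896 mar 0.0 [-0.46  0.17  2.25  1.11  0.24 -2.84]
50 -14.40032127801951 [ 0.585 -0.117  0.044] res 0.0915 mar 0.0 [-0.46  0.19  2.23  1.11  0.24 -2.84]
lever
90 -14.40032127801951 [ 0.525 -0.205  0.427] res 0.0 mar 0.86 [-0.55 -0.04  1.62  0.    1.56 -1.87]
90 -14.40032127801951 [ 0.524 -0.205  0.321] res 0.0 mar 0.7 [-0.55 -0.01  1.78 -0.    1.37 -1.87]
90 -14.40032127801951 [ 0.484 -0.194  0.287] res 0.0 mar 0.57 [-0.58 -0.08  1.91 -0.    1.31 -1.9 ]
90 -14.40032127801951 [ 0.458 -0.188  0.24 ] res 0.0 mar 0.46 [-0.59 -0.11  2.02 -0.    1.23 -1.91]
90 -14.40032127801951 [ 0.449 -0.185  0.187] res 0.0 mar 0.39 [-0.6  -0.07  2.09 -0.    1.13 -1.92]
```

View pics/side4.png

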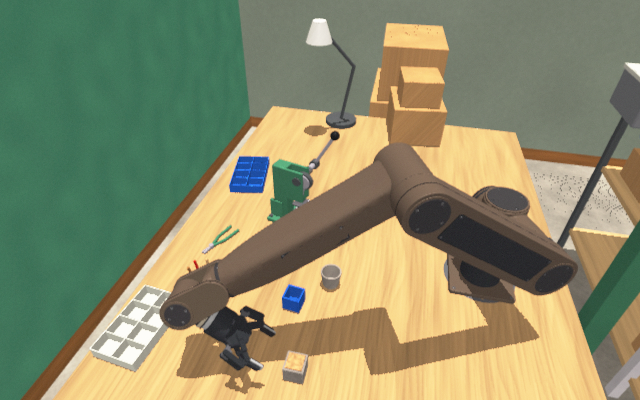

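```bash
python3 - <<'E'
from track import *
az=-14.6; u=np.array([np.cos(np.radians(az)),np.sin(np.radians(az)),0]); H=np.array([.624,-.127,.014]); M=H-.106*u
c=[.4825,.4485]
plan([pose(90,180,c+[.14]),pose(90,180,c+[.032]),pose(90,180,c+[.20]),pose(90,az,[M[0],M[1],.2],1),pose(90,az,[M[0],M[1],.06],1)])
print(M)
q=np.array([-.4,.13,2.23,.1,.44,-1.8])
for e in (75,70,65):
  for x in (-.165,-.12,-.08,-.045,-.03):
    Rt,_=pose(e,az,H,1); p=H+x*u+[0,0,.008]; qq,r=ik(Rt,p,q); print(e,x,round(r,4),round(margin(qq),2),qq.round(2))
E
```

```text
call 3 rows; final: [0.04, 0.0, 0.006, -0.001, -0.481, -0.001]  rows: [[0.013, 0.0, 0.002, 0.0, -0.16, 0.0], [0.027, 0.0, 0.004, -0.001, -0.321, -0.001]]
call 3 rows; final: [0.038, 0.001, -0.013, -0.0, -0.48, -0.001]  rows: [[0.013, 0.0, -0.004, 0.0, -0.16, 0.0], [0.025, 0.001, -0.009, 0.0, -0.32, -0.001]]
  -> [0.483 0.449 0.121]
call 2 rows; final: [0.0, -0.0, 0.108, -0.0, -0.0, 0.0]  rows: [[0.0, 0.0, 0.054, 0.0, 0.0, 0.0]]
  -> [0.483 0.449 0.013]
call 3 rows; final: [0.0, -0.0, -0.168, -0.0, -0.0, 0.0]  rows: [[0.0, 0.0, -0.056, 0.0, 0.0, 0.0], [0.0, 0.0, -0.112, 0.0, 0.0, 0.0]]
  -> [0.483 0.449 0.181]
call 5 rows; final: [-0.019, -0.275, 0.0, -0.0, -0.0, 0.127]  rows: [[-0.004, -0.055, 0.0, 0.0, 0.0, 0.025], [-0.008, -0.11, 0.0, 0.0, 0.0, 0.051], [-0.011, -0.165, 0.0, 0.0, 0.0, 0.076], [-0.015, -0.22, 0.0, 0.0, 0.0, 0.102]]
call 5 rows; final: [-0.054, -0.269, 0.001, -0.0, -0.0, 0.128]  rows: [[-0.011, -0.054, 0.0, 0.0, 0.0, 0.026], [-0.022, -0.108, 0.0, 0.0, 0.0, 0.051], [-0.032, -0.161, 0.001, 0.0, 0.0, 0.077], [-0.043, -0.215, 0.001, 0.0, 0.0, 0.102]]
  -> [ 0.521 -0.1    
[... 348 characters left out ...]
  2.15  0.07  0.54 -1.76]
75 -0.045 0.0 0.32 [-0.38  0.26  2.06  0.06  0.56 -1.75]
75 -0.03 0.0 0.33 [-0.38  0.29  2.03  0.06  0.57 -1.74]
70 -0.165 0.0 0.09 [-0.43 -0.02  2.39  0.14  0.43 -1.87]
70 -0.12 0.0 0.19 [-0.41  0.08  2.29  0.13  0.43 -1.83]
70 -0.08 0.0 0.2 [-0.4   0.16  2.2   0.11  0.44 -1.81]
70 -0.045 0.0 0.21 [-0.39  0.23  2.11  0.1   0.45 -1.79]
70 -0.03 0.0 0.22 [-0.38  0.26  2.08  0.1   0.46 -1.78]
65 -0.165 0.0 0.04 [-0.44 -0.04  2.44  0.25  0.32 -1.97]
65 -0.12 0.0 0.08 [-0.42  0.06  2.34  0.22  0.32 -1.93]
65 -0.08 0.0 0.09 [-0.4   0.14  2.24  0.2   0.33 -1.89]
65 -0.045 0.0 0.1 [-0.39  0.21  2.16  0.17  0.34 -1.86]
65 -0.03 0.0 0.11 [-0.39  0.24  2.13  0.17  0.35 -1.85]
```

All pushes at 65–75° are reachable. Regrasp vertically and carry.

Emit:
{"name": "carry_out", "arguments": {
  "deltas": [0.013,0,0.002,0,-0.16,0,0.027,0,0.004,-0.001,-0.321,-0.001,0.04,0,0.006,-0.001,-0.481,-0.001]
}}

```text
time: 20.55
eef_pos: [0.5089, 0.4476, 0.0916]
tcp_rot: [0.0, 0.972, -0.001, -0.236]
contact_force: [0.5, 0.9, -0.1]
opening: 0.997
finger_force: 0.0
```

Emit:
{"name": "carry_out", "arguments": {
  "deltas": [0.013,0,-0.004,0,-0.16,0,0.025,0.001,-0.009,0,-0.32,-0.001,0.038,0.001,-0.013,0,-0.48,-0.001,0.038,0.001,-0.013,0,-0.48,-0.001]
}}

```text
time: 21.05
eef_pos: [0.4784, 0.4489, 0.121]
tcp_rot: [-0.002, 1.0, -0.001, -0.001]
contact_force: [0.1, 0.0, -0.1]
opening: 0.998
finger_force: 0.0
```

Emit:
{"name": "carry_out", "arguments": {
  "deltas": [0,0,0.04,0,0,0,0,0,0.08,0,0,0,0,0,0.108,0,0,0,0,0,0.108,0,0,0]
}}

```text
time: 21.55
eef_pos: [0.4804, 0.4466, 0.0091]
tcp_rot: [0.0, 1.0, -0.003, -0.004]
contact_force: [0.1, 0.3, 0.3]
opening: 0.998
finger_force: 0.0
```

Emit:
{"name": "carry_out", "arguments": {
  "deltas": [0,0,0,0,0,0,0,0,0,0,0,0,0,0,0,0,0,0,0,0,0,0,0,0,0,0,0,0,0,0],
  "grip": 40,
  "grip_force": 50
}}

```text
time: 22.18
eef_pos: [0.4844, 0.4496, 0.016]
tcp_rot: [-0.0, 1.0, 0.001, 0.001]
contact_force: [1.0, -0.3, 5.9]
opening: 0.598
finger_force: 54.4
```

Emit:
{"name": "carry_out", "arguments": {
  "deltas": [0,0,-0.056,0,0,0,0,0,-0.112,0,0,0,0,0,-0.168,0,0,0,0,0,-0.168,0,0,0]
}}

```text
time: 22.68
eef_pos: [0.4855, 0.4507, 0.1887]
tcp_rot: [-0.0, 1.0, 0.003, 0.005]
contact_force: [-0.5, 0.7, -1.1]
opening: 0.604
finger_force: 53.9
```

Emit:
{"name": "carry_out", "arguments": {
  "deltas": [-0.004,-0.055,0,0,0,0.025,-0.008,-0.11,0,0,0,0.051,-0.011,-0.165,0,0,0,0.076,-0.015,-0.22,0,0,0,0.102,-0.019,-0.275,0,0,0,0.127]
}}

```text
time: 23.3
eef_pos: [0.5005, 0.172, 0.1797]
tcp_rot: [0.064, 0.998, -0.0, -0.002]
contact_force: [0.8, 0.1, -1.2]
opening: 0.598
finger_force: 53.8
```

Emit:
{"name": "carry_out", "arguments": {
  "deltas": [-0.011,-0.054,0,0,0,0.026,-0.022,-0.108,0,0,0,0.051,-0.032,-0.161,0,0,0,0.077,-0.043,-0.215,0,0,0,0.102,-0.054,-0.269,0,0,0,0.128]
}}

```text
time: 23.92
eef_pos: [0.5202, -0.101, 0.1798]
tcp_rot: [0.127, 0.992, 0.001, -0.002]
contact_force: [1.4, 0.3, -1.3]
opening: 0.602
finger_force: 53.8
```

Emit:
{"name": "carry_out", "arguments": {
  "deltas": [0,0,0,0,0,0,0,0,0,0,0,0]
}}

```text
time: 24.18
eef_pos: [0.5205, -0.0992, 0.1802]
tcp_rot: [0.127, 0.992, 0.001, -0.002]
contact_force: [-0.1, 0.1, -1.9]
opening: 0.6
finger_force: 53.8
```

```bash
python3 - <<'E'
from h import *
s=ctrl.get_state(); print(s["time"],s["eef_pos"].round(4),R.from_quat(s["tcp_rot"]).as_matrix().round(3).tolist())
rgb,P,K,T=cam("wrist"); cv2.imwrite("pics/w5.png",rgb[...,::-1]); np.save("w5.npy",P)
im=rgb.astype(int); g=(im[...,1]>im[...,0]*1.3)&(im[...,1]>im[...,2]*1.1)&(abs(P[...,2]-.014)<.006)
q=P[g]; r=cv2.minAreaRect(q[:,:2].astype(np.float32)*1000); print(len(q),r,cv2.boxPoints(r).round().tolist(),np.median(q[:,2]))
az=-14.6; u=np.array([np.cos(np.radians(az)),np.sin(np.radians(az)),0]); H=np.array([.624,-.127,.014]); M=H-.106*u
plan([pose(90,az,[M[0],M[1],.06],1)])
E
```

```text
24.175 [ 0.5205 -0.0992  0.1802] [[-0.968, 0.253, -0.003], [0.253, 0.968, 0.002], [0.004, 0.001, -1.0]]
8255 ((653.7844848632812, -71.50704956054688), (445.947998046875, 156.71685791015625), 11.442091941833496) [[420.0, -39.0], [451.0, -193.0], [888.0, -104.0], [857.0, 50.0]] 0.01352898377533085
call 3 rows; final: [-0.001, -0.001, 0.14, 0.001, -0.003, 0.001]  rows: [[0.0, 0.0, 0.047, 0.0, -0.001, 0.0], [-0.001, -0.001, 0.093, 0.001, -0.002, 0.001]]
  -> [ 0.521 -0.1    0.041]
```

View pics/w5.png

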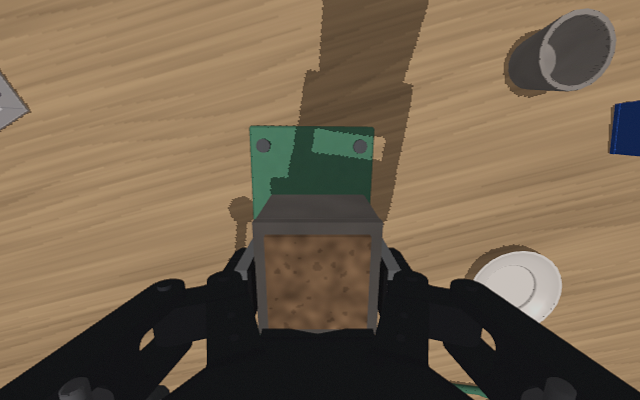

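```bash
python3 - <<'E'
from h import *
P=np.load("w5.npy"); rgb=cv2.imread("pics/w5.png").astype(int)[...,::-1]
g=(rgb[...,1]>rgb[...,0]*1.15)&(abs(P[...,2]-.014)<.006); g[:110]=0;g[205:]=0;g[:,:230]=0;g[:,395:]=0
L=[];Rr=[];F=[]
for v in range(140,190):
    c=np.where(g[v])[0]; 
    if len(c)>40: L.append(P[v,c[0]]);Rr.append(P[v,c[-1]])
for u in range(262,365):
    c=np.where(g[:,u])[0]
    if len(c)>5:F.append(P[c[0],u])
for n,a in (("L",L),("R",Rr),("F",F)):
    a=np.array(a)[:,:2]; vx,vy,x,y=cv2.fitLine(a.astype(np.float32),cv2.DIST_HUBER,0,.001,.001).ravel(); print(n,len(a),np.degrees(np.arctan2(vy,vx)),x,y)
az=np.radians(-14.6);u=np.array([np.cos(az),np.sin(az)]);v=np.array([-u[1],u[0]]);H=np.array([.624,-.127])
for n,a in (("L",L),("R",Rr),("F",F)):
    d=np.array(a)[:,:2]-H; print(n,"x med",np.median(d@u),"y med",np.median(d@v))
E
```

```text
L 50 -15.0768 0.47986948 -0.1598265
R 50 -14.90771 0.5118303 -0.036932904
F 103 74.6754 0.45765287 -0.089100696
L x med -0.1312713589225377 y med -0.06810004976523833
R x med -0.13146434420368924 y med 0.05890955115795171
F x med -0.17092620122264493 y med -0.002510509321010025
```

Emit:
{"name": "carry_out", "arguments": {
  "deltas": [0,0,0.05,0,0,0,0,0,0.1,0,0,0,0,0,0.138,0,0,0,0,0,0.138,0,0,0]
}}

```text
time: 24.72
eef_pos: [0.5183, -0.097, 0.0403]
tcp_rot: [0.126, 0.992, 0.001, -0.005]
contact_force: [0.4, -0.6, -2.0]
opening: 0.6
finger_force: 53.7
```

Emit:
{"name": "carry_out", "arguments": {
  "deltas": [0,-0.003,0.004,0,0,-0.005,0,-0.003,0.008,0,0,-0.005,0,-0.003,0.008,0,0,-0.005]
}}

```text
time: 25.1
eef_pos: [0.5216, -0.103, 0.0371]
tcp_rot: [0.125, 0.992, -0.0, 0.001]
contact_force: [1.1, -0.2, -1.6]
opening: 0.602
finger_force: 53.7
```

Emit:
{"name": "carry_out", "arguments": {
  "deltas": [0,0,0.002,0,0,0,0,0,0.002,0,0,0]
}}

```text
time: 25.35
eef_pos: [0.521, -0.1028, 0.0342]
tcp_rot: [0.125, 0.992, -0.0, 0.0]
contact_force: [-0.1, 0.4, -0.9]
opening: 0.601
finger_force: 53.7
```

Emit:
{"name": "carry_out", "arguments": {
  "deltas": [0,0,0.0015,0,0,0,0,0,0.0015,0,0,0]
}}

```text
time: 25.6
eef_pos: [0.5208, -0.1027, 0.0323]
tcp_rot: [0.125, 0.992, -0.0, -0.0]
contact_force: [0.4, 0.0, -1.6]
opening: 0.599
finger_force: 53.7
```

Emit:
{"name": "carry_out", "arguments": {
  "deltas": [0,0,0.0015,0,0,0,0,0,0.0015,0,0,0]
}}

```text
time: 25.85
eef_pos: [0.5208, -0.1027, 0.0308]
tcp_rot: [0.125, 0.992, -0.0, -0.0]
contact_force: [-0.5, -0.9, -0.8]
opening: 0.6
finger_force: 53.7
```

Emit:
{"name": "carry_out", "arguments": {
  "deltas": [0,0,0.001,0,0,0,0,0,0.001,0,0,0]
}}

```text
time: 26.1
eef_pos: [0.521, -0.1028, 0.03]
tcp_rot: [0.125, 0.992, -0.0, -0.0]
contact_force: [-0.2, 0.5, -1.9]
opening: 0.604
finger_force: 53.8
```

Emit:
{"name": "carry_out", "arguments": {
  "deltas": [0,0,0.001,0,0,0,0,0,0.001,0,0,0,0,0,0.001,0,0,0],
  "grip": 75
}}

```text
time: 26.48
eef_pos: [0.5211, -0.1028, 0.0291]
tcp_rot: [0.125, 0.992, -0.0, 0.0]
contact_force: [-0.1, -1.3, 0.3]
opening: 0.754
finger_force: 0.0
```

Emit:
{"name": "carry_out", "arguments": {
  "deltas": [0,0,-0.05,0,0,0,0,0,-0.1,0,0,0,0,0,-0.1,0,0,0]
}}

```text
time: 26.85
eef_pos: [0.5243, -0.104, 0.1344]
tcp_rot: [0.124, 0.992, -0.001, 0.005]
contact_force: [0.1, 0.4, 0.2]
opening: 0.751
finger_force: 0.0
```

```bash
cat > p3.py <<'E'
from track import *
az=-15.; u=np.array([np.cos(np.radians(az)),np.sin(np.radians(az)),0]); v=np.array([-u[1],u[0],0]); H=np.array([.622,-.1305,.014])
def tp(e,x,z,y=0): Rt,_=pose(e,az,H,1); return Rt,np.array([*(H+x*u+y*v)[:2],z])
E
python3 - <<'E'
from p3 import *
s=ctrl.get_state(); print(s["time"],s["eef_pos"].round(4))
rgb,P,K,T=cam("wrist"); cv2.imwrite("pics/w6.png",rgb[...,::-1])
q=P.reshape(-1,3); q=q[(q[:,2]>.058)&(q[:,2]<.074)&(q[:,0]<.6)&(q[:,0]>.44)&(abs(q[:,1]+.1)<.06)]
r=cv2.minAreaRect(q[:,:2].astype(np.float32)*1000); c=np.array(r[0])/1000-H[:2]; print(r,"in press:",c@u[:2],c@v[:2])
W=[tp(75,-.165,.12),tp(70,-.165,.024),tp(70,-.10,.024),tp(66,-.06,.024)]
plan(W)
qq=s["qpos"]
for Rt,p in W: qq,r=ik(Rt,p,qq); print(round(r,4),round(margin(qq),2),qq.round(2))
E
```

```text
26.85 [ 0.5243 -0.104   0.1344]
((548.166748046875, -108.46087646484375), (52.13142013549805, 110.72042083740234), 75.84345245361328) in press: -0.07702158980869683 0.002178706844061037
call 2 rows; final: [0.062, 0.0, 0.011, 0.001, -0.257, 0.012]  rows: [[0.031, 0.0, 0.006, 0.0, -0.128, 0.006]]
  -> [ 0.462 -0.088  0.12 ]
call 2 rows; final: [0.025, 0.0, 0.093, -0.0, -0.087, 0.0]  rows: [[0.012, 0.0, 0.046, 0.0, -0.044, 0.0]]
  -> [ 0.462 -0.088  0.024]
call 2 rows; final: [-0.061, 0.0, 0.022, -0.0, 0.0, 0.0]  rows: [[-0.03, 0.0, 0.011, 0.0, 0.0, 0.0]]
  -> [ 0.525 -0.105  0.024]
call 1 rows; final: [-0.038, 0.0, 0.014, -0.0, -0.07, 0.0]  rows: []
  -> [ 0.564 -0.115  0.024]
0.0 0.17 [-0.43 -0.19  2.31  0.06  0.77 -1.77]
0.0 0.08 [-0.44 -0.03  2.4   0.14  0.43 -1.86]
0.0 0.2 [-0.41  0.12  2.25  0.12  0.44 -1.82]
0.0 0.12 [-0.4   0.18  2.19  0.16  0.36 -1.85]
```

Emit:
{"name": "carry_out", "arguments": {
  "deltas": [0.031,0,0.006,0,-0.128,0.006,0.062,0,0.011,0.001,-0.257,0.012,0.062,0,0.011,0.001,-0.257,0.012,0.062,0,0.011,0.001,-0.257,0.012],
  "grip": 24
}}

```text
time: 27.4
eef_pos: [0.4607, -0.0874, 0.1175]
tcp_rot: [0.13, 0.983, -0.016, 0.127]
contact_force: [0.6, -0.7, -0.2]
opening: 0.243
finger_force: 0.0
```

Emit:
{"name": "carry_out", "arguments": {
  "deltas": [0.012,0,0.046,0,-0.044,0,0.025,0,0.093,0,-0.087,0,0.025,0,0.093,0,-0.087,0,0.025,0,0.093,0,-0.087,0]
}}

```text
time: 27.9
eef_pos: [0.4629, -0.0884, 0.0237]
tcp_rot: [0.129, 0.977, -0.023, 0.171]
contact_force: [0.5, -0.3, 0.8]
opening: 0.238
finger_force: 0.0
```

```bash
python3 - <<'E'
from p3 import *
s=ctrl.get_state(); d=s["eef_pos"]-H; print(s["time"],s["eef_pos"].round(4),"press",d@u,d@v,s["contact_force"].round(1),s["opening"])
plan([tp(70,-.10,.024),tp(66,-.065,.024),tp(66,-.045,.024)])
E
```

```text
27.9 [ 0.4629 -0.0884  0.0237] press -0.16458185254915503 -0.0005207891459691446 [ 0.5 -0.3  0.8] 0.23840609564963927
call 2 rows; final: [-0.061, 0.001, 0.022, -0.0, -0.002, 0.0]  rows: [[-0.03, 0.0, 0.011, 0.0, -0.001, 0.0]]
  -> [ 0.526 -0.104  0.024]
call 1 rows; final: [-0.033, -0.0, 0.012, -0.0, -0.07, 0.0]  rows: []
  -> [ 0.56  -0.113  0.024]
call 1 rows; final: [-0.018, -0.0, 0.008, -0.0, -0.0, 0.0]  rows: []
  -> [ 0.579 -0.118  0.024]
```

Emit:
{"name": "carry_out", "arguments": {
  "deltas": [-0.008,0,0.003,0,0,0,-0.015,0,0.0055,0,0,0,-0.023,0,0.0083,0,0,0,-0.03,0,0.011,0,0,0,-0.038,0,0.0138,0,0,0]
}}

```text
time: 28.52
eef_pos: [0.4996, -0.0977, 0.0214]
tcp_rot: [0.129, 0.977, -0.022, 0.169]
contact_force: [-1.6, 0.4, 1.4]
opening: 0.24
finger_force: 0.8
```

Emit:
{"name": "carry_out", "arguments": {
  "deltas": [-0.008,0,0.003,0,0,0,-0.015,0,0.0055,0,0,0,-0.023,0,0.0083,0,0,0,-0.023,0,0.0083,0,0,0]
}}

```text
time: 29.02
eef_pos: [0.524, -0.1044, 0.0218]
tcp_rot: [0.129, 0.977, -0.022, 0.17]
contact_force: [0.1, 1.1, 0.5]
opening: 0.235
finger_force: 0.0
```

```bash
python3 - <<'E'
from p3 import *
s=ctrl.get_state(); d=s["eef_pos"]-H; print(s["time"],s["eef_pos"].round(4),"press",d@u,d@v,s["contact_force"].round(1))
ims=[]
for n,c in (("side",[.54,-.11,.05]),("scene",[.54,-.11,.05])):
    rgb,P,K,T=cam(n); a,b=proj(c,K,T).astype(int); ims.append(cv2.resize(rgb[b-50:b+50,a-60:a+60,::-1],(400,333),interpolation=2))
cv2.imwrite("pics/push.png",np.hstack(ims))
plan([tp(66,-.065,.024),tp(66,-.045,.024)])
E
```

```text
29.025 [ 0.524  -0.1044  0.0218] press -0.10144218247236453 -0.0001925593243819751 [0.1 1.1 0.5]
call 1 rows; final: [-0.036, 0.0, 0.01, 0.0, -0.075, -0.0]  rows: []
  -> [ 0.559 -0.114  0.024]
call 1 rows; final: [-0.018, 0.0, 0.008, 0.0, 0.0, -0.0]  rows: []
  -> [ 0.578 -0.119  0.024]
```

View pics/push.png

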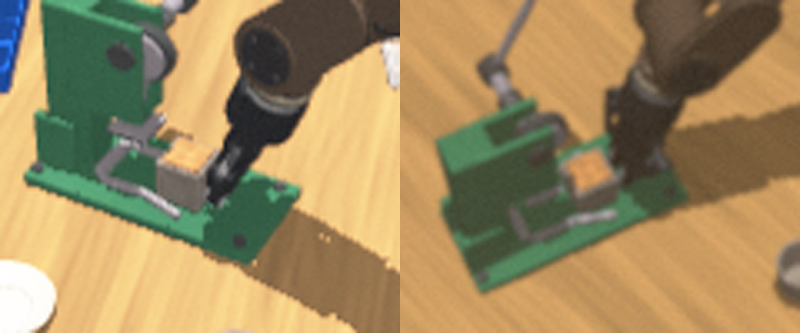

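Emit:
{"name": "carry_out", "arguments": {
  "deltas": [-0.009,0,0.0025,0,-0.019,0,-0.018,0,0.005,0,-0.037,0,-0.027,0,0.0075,0,-0.056,0,-0.036,0,0.01,0,-0.075,0]
}}

```text
time: 29.62
eef_pos: [0.5596, -0.1138, 0.0242]
tcp_rot: [0.128, 0.97, -0.027, 0.207]
contact_force: [-0.1, 0.3, -0.3]
opening: 0.238
finger_force: 0.3
```

Emit:
{"name": "carry_out", "arguments": {
  "deltas": [-0.006,0,0.0027,0,0,0,-0.012,0,0.0053,0,0,0,-0.018,0,0.008,0,0,0,-0.018,0,0.008,0,0,0]
}}

```text
time: 30.12
eef_pos: [0.5789, -0.1191, 0.0246]
tcp_rot: [0.128, 0.97, -0.027, 0.207]
contact_force: [0.5, -0.4, 0.4]
opening: 0.235
finger_force: 0.0
```

```bash
python3 - <<'E'
from p3 import *
s=ctrl.get_state(); d=s["eef_pos"]-H; print(s["time"],s["eef_pos"].round(4),"press",d@u,d@v,s["contact_force"].round(1),s["qpos"].round(2))
plan([tp(66,-.037,.024)])
E
```

```text
30.125 [ 0.5789 -0.1191  0.0246] press -0.04453417131479941 -0.00018080568144743055 [ 0.5 -0.4  0.4] [-0.4   0.21  2.15  0.16  0.37 -1.84]
call 1 rows; final: [-0.007, 0.0, 0.004, 0.0, 0.001, -0.0]  rows: []
  -> [ 0.587 -0.121  0.024]
```

Emit:
{"name": "carry_out", "arguments": {
  "deltas": [-0.0027,0,0.0012,0,0,0,-0.0055,0,0.0024,0,0,0,-0.0055,0,0.0024,0,0,0]
}}

```text
time: 30.5
eef_pos: [0.5841, -0.1204, 0.0244]
tcp_rot: [0.128, 0.97, -0.027, 0.206]
contact_force: [-0.2, -0.1, -0.7]
opening: 0.238
finger_force: 0.0
```

Emit:
{"name": "carry_out", "arguments": {
  "deltas": [-0.0018,0,0.0008,0,0,0,-0.0018,0,0.0008,0,0,0]
}}

```text
time: 30.75
eef_pos: [0.5858, -0.1209, 0.0243]
tcp_rot: [0.128, 0.97, -0.027, 0.206]
contact_force: [0.2, 0.3, 0.3]
opening: 0.24
finger_force: 0.1
```

Emit:
{"name": "carry_out", "arguments": {
  "deltas": [-0.0018,0,0.0008,0,0,0,-0.0018,0,0.0008,0,0,0]
}}

```text
time: 31.0
eef_pos: [0.5878, -0.1214, 0.0243]
tcp_rot: [0.128, 0.97, -0.027, 0.206]
contact_force: [-0.6, -0.7, -0.2]
opening: 0.239
finger_force: 0.1
```

Emit:
{"name": "carry_out", "arguments": {
  "deltas": [-0.0018,0,0.0008,0,0,0,-0.0018,0,0.0008,0,0,0]
}}

```text
time: 31.25
eef_pos: [0.5883, -0.1213, 0.0237]
tcp_rot: [0.128, 0.97, -0.026, 0.204]
contact_force: [-6.2, 0.6, 4.7]
opening: 0.24
finger_force: 3.2
```

Emit:
{"name": "carry_out", "arguments": {
  "deltas": [-0.0014,0,0.0006,0,0,0,-0.0014,0,0.0006,0,0,0]
}}

```text
time: 31.5
eef_pos: [0.5885, -0.1212, 0.0231]
tcp_rot: [0.127, 0.971, -0.026, 0.203]
contact_force: [-10.5, 2.0, 7.5]
opening: 0.243
finger_force: 5.7
```

```bash
python3 - <<'E'
from p3 import *
s=ctrl.get_state(); d=s["eef_pos"]-H; print(s["time"],"press",d@u,d@v,s["contact_force"].round(1))
for n in ("side","scene","wrist"):
    rgb,P,K,T=cam(n); D=P-H; X=D@u; Y=D@v; Z=P[...,2]
    im=rgb.astype(int); cork=(im[...,0]>im[...,2]*1.25)
    m=(Z>.058)&(Z<.075)&(abs(X)<.09)&(abs(Y)<.04)
    print(n,m.sum(), [np.percentile(a[m],[2,50,98]).round(4).tolist() for a in (X,Y,Z)] if m.any() else 0)
    m2=(Z>.024)&(Z<.056)&(X<.0)&(X>-.06)&(abs(Y)<.045); print("  sides",m2.sum(),[np.percentile(a[m2],[2,50,98]).round(4).tolist() for a in (X,Y,Z)] if m2.any() else 0)
    # back stop / guide rail (grey) points
    m3=(Z>.018)&(Z<.03)&(X>-.02)&(X<.06)&(abs(Y)<.05); print("  stop",m3.sum(),[np.percentile(a[m3],[2,50,98]).round(4).tolist() for a in (X,Y,Z)] if m3.any() else 0)
E
```

```text
31.5 press -0.03476381953680221 0.0003199654302846062 [-10.5   2.    7.5]
side 160 [[-0.0656, 0.0128, 0.0859], [-0.0171, 0.0206, 0.0351], [0.0585, 0.0653, 0.0742]]
  sides 92 [[-0.0556, -0.0252, -0.0006], [-0.0093, 0.0232, 0.0366], [0.0244, 0.0381, 0.0553]]
  stop 78 [[-0.0186, 0.0146, 0.0587], [0.0008, 0.0255, 0.0402], [0.0182, 0.0227, 0.0295]]
scene 109 [[-0.0625, 0.0006, 0.084], [-0.0247, 0.0228, 0.0366], [0.0589, 0.0664, 0.0746]]
  sides 75 [[-0.0557, -0.0357, -0.0033], [-0.0125, 0.0251, 0.0406], [0.0246, 0.0397, 0.0554]]
  stop 91 [[-0.0172, 0.0233, 0.0555], [-0.0143, 0.0287, 0.0479], [0.0182, 0.0234, 0.0298]]
wrist 6212 [[-0.0694, -0.0637, -0.0255], [-0.0386, -0.006, 0.0388], [0.0585, 0.0675, 0.0747]]
  sides 4611 [[-0.0586, -0.0266, -0.0248], [-0.0203, 0.0016, 0.0231], [0.025, 0.0423, 0.0555]]
  stop 59 [[-0.02, -0.0177, -0.0108], [-0.0384, -0.0366, 0.0236], [0.0195, 0.0215, 0.0225]]
```

Emit:
{"name": "carry_out", "arguments": {
  "deltas": [0.009,0,-0.004,0,0,0,0.018,0,-0.008,0,0,0,0.036,0,-0.016,0,0,0,0.036,0,-0.016,0,0,0]
}}

```text
time: 32.15
eef_pos: [0.5516, -0.1115, 0.0237]
tcp_rot: [0.128, 0.97, -0.027, 0.206]
contact_force: [-0.6, 0.9, 0.6]
opening: 0.239
finger_force: 0.0
```

```bash
python3 - <<'E'
from p3 import *
s=ctrl.get_state(); d=s["eef_pos"]-H; print(s["time"],"press",d@u,d@v,s["contact_force"].round(1))
rgb,P,K,T=cam("wrist"); D=P-H; X=D@u; Y=D@v; Z=P[...,2]
m=(Z>.026)&(Z<.062)&(abs(X+.026)<.012)&(abs(Y)<.024)
A=np.c_[Y[m],Z[m]-.04,np.ones(m.sum())]; c=np.linalg.lstsq(A,X[m],rcond=None)[0]; print(m.sum(),"yaw",np.degrees(c[0]),"tilt",np.degrees(c[1]),"x",c[2])
for z in (.03,.04,.05): 
    k=m&(abs(Z-z)<.002); print(z,np.percentile(Y[k],[1,99]).round(4))
for n in ("side","scene"):
    rgb,P,K,T=cam(n); D=P-H; X=D@u; Y=D@v; Z=P[...,2]
    m=(rgb.max(-1)<50)&(Z>.2)&(abs(X+.077)<.08)&(abs(Y+.1)<.06); print(n,"knob",m.sum(),[np.median(a[m]).round(4) for a in (X,Y,Z)] if m.any() else 0)
    r=ctrl.find_in(n,"knob")[:2]; print([(x["score"],np.round(x["uv"])) for x in r], proj(H+np.array([0,0,.307])-.077*u-.1*v,K,T).round(1))
E
```

```text
32.15 press -0.07293750986126349 0.00012998956337942295 [-0.6  0.9  0.6]
1406 yaw 0.028562798979128928 tilt -0.5265082314873097 x -0.025905928091953183
0.03 [-0.0135  0.0158]
0.04 [-0.0162  0.0189]Traceback (most recent call last):
  File "<stdin>", line 7, in <module>
    return _quantile_unchecked(
        a, q, axis, out, overwrite_input, method, keepdims, weights)
    return _ureduce(a,
                    func=_quantile_ureduce_func,
    ...<5 lines>...
                    overwrite_input=overwrite_input,
                    method=method)
    r = func(a, **kwargs)
    result = _quantile(arr,
                       quantiles=q,
    ...<2 lines>...
                       out=out,
                       weights=wgt)
    slices_having_nans = np.isnan(arr[-1, ...])
                                  ~~~^^^^^^^^^
IndexError: index -1 is out of bounds for axis 0 with size 0
```

```bash
python3 - <<'E'
from p3 import *
W=[tp(75,-.14,.10),tp(90,-.13,.39),tp(90,-.077,.40,-.1)]
plan(W)
qq=ctrl.get_state()["qpos"]
for Rt,p in W: qq,r=ik(Rt,p,qq); print(round(r,4),round(margin(qq),2),qq.round(2))
E
```

```text
call 2 rows; final: [0.032, 0.0, -0.097, 0.0, 0.158, -0.0]  rows: [[0.016, 0.0, -0.048, 0.0, 0.079, 0.0]]
  -> [ 0.486 -0.094  0.1  ]
call 5 rows; final: [-0.085, 0.0, -0.278, 0.0, 0.261, -0.0]  rows: [[-0.017, 0.0, -0.056, 0.0, 0.052, 0.0], [-0.034, 0.0, -0.111, 0.0, 0.104, 0.0], [-0.051, 0.0, -0.167, 0.0, 0.157, 0.0], [-0.068, 0.0, -0.222, 0.0, 0.209, 0.0]]
  -> [ 0.496 -0.097  0.39 ]
call 2 rows; final: [-0.053, -0.1, -0.01, 0.0, 0.0, -0.0]  rows: [[-0.026, -0.05, -0.005, 0.0, 0.0, 0.0]]
  -> [ 0.522 -0.207  0.4  ]
0.0 0.22 [-0.42 -0.09  2.26  0.06  0.71 -1.77]
0.0 0.71 [-0.39 -0.17  1.77 -0.    1.54 -1.7 ]
0.0 0.84 [-0.56 -0.04  1.64  0.    1.55 -1.87]
```

Emit:
{"name": "carry_out", "arguments": {
  "deltas": [0.016,0,-0.048,0,0.079,0,0.032,0,-0.097,0,0.158,0]
}}

```text
time: 32.45
eef_pos: [0.4861, -0.0944, 0.1004]
tcp_rot: [0.13, 0.983, -0.017, 0.127]
contact_force: [0.8, -1.6, 0.6]
opening: 0.241
finger_force: 0.0
```

Emit:
{"name": "carry_out", "arguments": {
  "deltas": [-0.017,0,-0.056,0,0.052,0,-0.034,0,-0.111,0,0.104,0,-0.051,0,-0.167,0,0.157,0,-0.068,0,-0.222,0,0.209,0,-0.085,0,-0.278,0,0.261,0]
}}

```text
time: 33.08
eef_pos: [0.4971, -0.0973, 0.393]
tcp_rot: [0.131, 0.991, -0.0, 0.0]
contact_force: [1.0, 0.1, 0.2]
opening: 0.238
finger_force: 0.0
```

Emit:
{"name": "carry_out", "arguments": {
  "deltas": [-0.026,-0.05,-0.005,0,0,0,-0.053,-0.1,-0.01,0,0,0,-0.053,-0.1,-0.01,0,0,0,-0.053,-0.1,-0.01,0,0,0],
  "grip": 80
}}

```text
time: 33.58
eef_pos: [0.5221, -0.2075, 0.4002]
tcp_rot: [0.131, 0.991, 0.0, -0.0]
contact_force: [-0.1, 0.3, -0.5]
opening: 0.799
finger_force: 0.0
```

```bash
python3 - <<'E'
from p3 import *
s=ctrl.get_state(); d=s["eef_pos"]-H; print(s["time"],s["eef_pos"].round(4),"press",d@u,d@v,R.from_quat(s["tcp_rot"]).as_matrix()[:,2].round(3))
rgb,P,K,T=cam("wrist"); cv2.imwrite("pics/w7.png",rgb[...,::-1]); D=P-H; X=D@u; Y=D@v; Z=P[...,2]
k=H+np.array([0,0,.307])-.077*u-.1*v; print("pred uv",proj(k,K,T),[(x["score"],np.round(x["uv"])) for x in ctrl.find_in("wrist","knob")[:2]])
m=(Z>.3)&(Z<.345)&(abs(X+.077)<.035)&(abs(Y+.1)<.03)
q=np.c_[X[m],Y[m],Z[m]]; print(m.sum(),np.percentile(q,[1,50,99],axis=0).round(4).tolist())
from scipy.optimize import least_squares
f=least_squares(lambda c:np.linalg.norm(q-c,axis=1)-.016,[-.077,-.1,.321],loss="soft_l1",f_scale=.001); print("ball",f.x.round(4),np.median(abs(f.fun)))
E
```

```text
33.575 [ 0.5221 -0.2075  0.4002] press -0.07652939784134836 -0.10018268755004907 [ 0.     0.001 -1.   ]
pred uv [316.18384265 208.67519038] [(0.78, array([326., 222.])), (0.68, array([366., 200.]))]
1281 [[-0.0932, -0.1157, 0.3209], [-0.0813, -0.1016, 0.3326], [-0.0652, -0.087, 0.3373]]
ball [-0.0777 -0.1014  0.3209] 0.0002730526799437395
```

Emit:
{"name": "carry_out", "arguments": {
  "deltas": [0.001,-0.001,0.04,0,0,0,0.001,-0.001,0.08,0,0,0,0.001,-0.001,0.1,0,0,0,0.001,-0.001,0.1,0,0,0]
}}

```text
time: 34.17
eef_pos: [0.5202, -0.2071, 0.2991]
tcp_rot: [0.13, 0.992, 0.001, -0.001]
contact_force: [-0.1, 0.1, 1.2]
opening: 0.799
finger_force: 0.0
```

Emit:
{"name": "carry_out", "arguments": {
  "deltas": [0,0,0,0,0,0,0,0,0,0,0,0,0,0,0,0,0,0,0,0,0,0,0,0,0,0,0,0,0,0],
  "grip": 10,
  "grip_force": 40
}}

```text
time: 34.8
eef_pos: [0.5212, -0.2097, 0.303]
tcp_rot: [0.131, 0.991, -0.002, 0.002]
contact_force: [-2.2, -3.6, 5.8]
opening: 0.348
finger_force: 39.4
```

Emit:
{"name": "carry_out", "arguments": {
  "deltas": [0.0136,0,0.0088,0,0,0,0.0262,0,0.019,0,0,0,0.0377,0,0.0305,0,0,0,0.0479,0,0.0431,0,0,0,0.0567,0,0.0567,0,0,0]
}}

```text
time: 35.42
eef_pos: [0.4672, -0.195, 0.2471]
tcp_rot: [0.131, 0.991, -0.002, 0.003]
contact_force: [-0.5, -3.0, 8.3]
opening: 0.349
finger_force: 42.1
```

Emit:
{"name": "carry_out", "arguments": {
  "deltas": [0.0074,0,0.0145,0,0,0,0.0132,0,0.0296,0,0,0,0.0174,0,0.0453,0,0,0,0.0199,0,0.0613,0,0,0,0.0208,0,0.0775,0,0,0]
}}

```text
time: 36.05
eef_pos: [0.4475, -0.1896, 0.1689]
tcp_rot: [0.131, 0.991, -0.002, 0.003]
contact_force: [-1.0, -1.2, 8.4]
opening: 0.349
finger_force: 45.0
```

Emit:
{"name": "carry_out", "arguments": {
  "deltas": [0,0,0,0,0,0,0,0,0,0,0,0,0,0,0,0,0,0,0,0,0,0,0,0]
}}

```text
time: 36.55
eef_pos: [0.4475, -0.1896, 0.1689]
tcp_rot: [0.13, 0.991, -0.002, 0.003]
contact_force: [-1.6, -3.5, 7.2]
opening: 0.352
finger_force: 45.0
```

```bash
python3 - <<'E'
from p3 import *
s=ctrl.get_state(); d=s["eef_pos"]-H; print(s["time"],"TCP press",d@u,d@v,s["eef_pos"][2],s["contact_force"].round(1),s["finger_force"],s["opening"])
for n in ("wrist","side","scene"):
    rgb,P,K,T=cam(n); D=P-H; X=D@u; Y=D@v; Z=P[...,2]
    m=(rgb.max(-1)>90)&(abs(Y+.1014)<.012)&(X>-.13)&(X<-.03)&(Z>.12)&(Z<.3)
    if m.sum()>8:
        c=np.polyfit(X[m],Z[m],1); print(n,"bar",m.sum(),np.degrees(np.arctan(c[0])),"z at x=-.08",np.polyval(c,-.08),"at -.03",np.polyval(c,-.03))
    m=(abs(Y)<.02)&(X<-.005)&(X>-.03)&(Z>.06)&(Z<.1); print(n,m.sum(),np.percentile(Z[m],[2,50,98]).round(4) if m.any() else 0)
E
```

```text
36.55 TCP press -0.15323630284911974 -0.1022909041717483 0.16890971923464126 [-1.6 -3.5  7.2] 44.95738506317139 0.3522256073290414
wrist bar 9 -11.299432222787226 z at x=-.08 0.18520522659564687 at -.03 0.17521475597220304
wrist 115 [0.0769 0.0877 0.0936]
side bar 81 -3.1758830409746395 z at x=-.08 0.1933293434758134 at -.03 0.19055502079203987
side 81 [0.0603 0.0763 0.0892]
scene bar 81 -2.627430570826948 z at x=-.08 0.19684098634027317 at -.03 0.1945465120534743
scene 11 [0.0739 0.0765 0.0822]
```

Emit:
{"name": "carry_out", "arguments": {
  "deltas": [0,0,0.002,0,0,0,0,0,0.004,0,0,0,0,0,0.004,0,0,0,0,0,0.004,0,0,0,0,0,0.004,0,0,0]
}}

```text
time: 37.33
eef_pos: [0.4474, -0.1896, 0.1649]
tcp_rot: [0.13, 0.992, -0.002, 0.002]
contact_force: [-1.9, -3.0, 7.0]
opening: 0.351
finger_force: 45.0
```

```bash
python3 - <<'E'
from p3 import *
s=ctrl.get_state(); print(s["time"],s["eef_pos"].round(4),s["contact_force"].round(1),s["finger_force"])
sl=[]
for n in ("side","scene"):
    rgb,P,K,T=cam(n); D=P-H; X=D@u; Y=D@v; Z=P[...,2]
    m=(rgb.max(-1)>90)&(abs(Y+.1014)<.010)&(X>-.12)&(X<-.03)&(Z>.15)&(Z<.25)
    c=np.polyfit(X[m],Z[m],1); print(n,m.sum(),np.degrees(np.arctan(c[0])),np.polyval(c,[-.1,-.03])); sl.append(c[0])
    m=(rgb.max(-1)<60)&(abs(Y+.1014)<.02)&(abs(X+.155)<.018)&(abs(Z-.187)<.03); print(" knob",m.sum(),np.percentile(Z[m],[5,50,95]).round(4) if m.any() else 0)
ok=max(abs(np.degrees(np.arctan(x))) for x in sl)<5; print("ok",ok)
if ok: print(ctrl.sign_off())
E
```

```text
37.325 [ 0.4474 -0.1896  0.1649] [-1.9 -3.   7. ] 45.00030755996704
side 80 -0.7113358545773275 [0.19158274 0.19071364]
 knob 33 [0.1859 0.2013 0.2122]
scene 74 -1.722432227244835 [0.19506302 0.19295804]
 knob 1 [0.2056 0.2056 0.2056]
ok True
the job is handed in; nothing more can be done
None
```

I turned the pot mouth-down and slid it home against the back stop. I then swung the lever down and held it about 1° from level, and handed the job in at 37 s. Sign-off returned no verdict, and I didn't measure the foot's force on the pot directly.

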